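Change the D cells of the work light and screw its battery cap home

TASK

Change the cells of the round work light that lies face down on the bench. Take the spent orange cell out of its well and put it in the blue tray, and stand every green cell upright, button end up, in a well of its own, right down on the floor. Only then close it: set the yellow battery cap square on top of the threads, turn it backward (anticlockwise from above) until it drops off the thread starts, and screw it forward (clockwise) until it is fully home against its stop. Leave the wrench, the red bottle and the carton where they are.

Things in the scene. Friction and masses are not known exactly. Their poses are not given: they have to be found in the camera images.
- lamp: Round grey work light with black rubber bumper, face down, fixed to the bench. Origin on its axis at bench level, z up. Bumper and head (radius 92, then 85 mm) reach 34 mm up. On them stands the battery neck: radius 60 mm, coned in to 56 at its top, 70 mm up, with four open wells. Round the neck, radius 60 to 66 mm, runs a right-hand thread with three equal starts, 120 deg apart.
- thread_start (a point): Start of one thread (at 0 deg, on the lamp's x axis; the others at 120 and 240 deg): top of its upper flank, 56 mm above the bench, 63 mm from the axis. From here the flank runs 100 deg clockwise seen from above and falls 7 mm evenly. 12 mm below its top runs the top of a parallel lower flank. Both are 5 mm thick, so the channel between is 7 mm high.
- thread_stop (a point): Clockwise end of the channel of that thread (100 deg clockwise of the start), on the lower flank, 37 mm above the bench. Here an upright post 5 mm wide, reaching 61 mm up, stops a lug in the channel (fully home) and also one lying on top of the upper flank, so a cap on top cannot be turned on clockwise.
- thread_gap (a point): Middle of the gap (8 deg anticlockwise of the start), 44.5 mm above the bench. The gap is 15 deg wide, between the start and the next thread's stop post, open above and floored by the lower flank, which runs on under it: a lug turned back off the start falls 11 to 12 mm here and is stopped by the post; turned clockwise it then enters the channel.
- well0 (a point): Centre of the mouth of well 0 (of 4; 35 mm from the lamp's axis, at 45 deg from its x axis). Bore 37 mm wide, straight, 36 mm deep, its flat floor 34 mm above the bench. A seated cell stands 24 mm proud of the mouth. Any cell may go in any well.
- well1 (a point): Centre of the mouth of well 1 (of 4; 35 mm from the lamp's axis, at 135 deg from its x axis). Bore 37 mm wide, straight, 36 mm deep, its flat floor 34 mm above the bench. A seated cell stands 24 mm proud of the mouth. Any cell may go in any well.
- well2 (a point): Centre of the mouth of well 2 (of 4; 35 mm from the lamp's axis, at 225 deg from its x axis). Bore 37 mm wide, straight, 36 mm deep, its flat floor 34 mm above the bench. A seated cell stands 24 mm proud of the mouth. Any cell may go in any well.
- well3 (a point): Centre of the mouth of well 3 (of 4; 35 mm from the lamp's axis, at 315 deg from its x axis). Bore 37 mm wide, straight, 36 mm deep, its flat floor 34 mm above the bench. A seated cell stands 24 mm proud of the mouth. Any cell may go in any well.
- cell0_mid (a point): D cell, green with a white band near the top, a loose upright cylinder 33 mm wide and 60 mm tall, 0.14 kg, z axis towards its button end (up at the start). Point: on its axis, half-way up. May be absent (two to four cells are there).
- cell1_mid (a point): D cell, green with a white band near the top, a loose upright cylinder 33 mm wide and 60 mm tall, 0.14 kg, z axis towards its button end (up at the start). Point: on its axis, half-way up. May be absent (two to four cells are there).
- cell2_mid (a point): D cell, green with a white band near the top, a loose upright cylinder 33 mm wide and 60 mm tall, 0.14 kg, z axis towards its button end (up at the start). Point: on its axis, half-way up. May be absent (two to four cells are there).
- cell3_mid (a point): D cell, green with a white band near the top, a loose upright cylinder 33 mm wide and 60 mm tall, 0.14 kg, z axis towards its button end (up at the start). Point: on its axis, half-way up. May be absent (two to four cells are there).
- cap_grip (a point): Loose yellow battery cap, 0.28 kg, mouth down on the bench at the start: round, 144 mm wide, 69 mm high, on top a straight bar 100 long, 22 wide, 40 mm tall. Point: middle of the bar on the axis, 89 mm above the mouth. x along the bar, z up. Above the bench it is at 138 to 145 mm with the lugs on top of the flanks (lower the further clockwise), 133.5 dropped in the gaps, 126.3 fully home.
- wrench: Steel combination wrench, 190 mm long, lying on the bench. To be left alone.
- additive: Red bottle, 56 mm wide, 150 mm tall, standing on the bench, origin under its centre. To be left alone.
- carton: Closed cardboard carton 100 x 130 x 70 mm on the bench, origin under its centre. To be left alone.
- cap_lug (a point): Underside of one of three lugs inside the cap, level with its mouth, at 0 (this one, under one end of the bar), 120 and 240 deg from the cap's x axis, 63 mm from its axis. Each is 9 mm wide (8 deg), 5 mm high and reaches in to 61.5 mm radius. From drop to home is about 107 deg clockwise. The cap is free in its thread and sinks by its own weight if gripped only loosely.
- spent_mid (a point): Spent D cell, orange with a grey band near the top, same size and mass as the green ones (33 mm wide, 60 mm tall, 0.14 kg), standing in well 0 at the start, so that its top is 94 mm above the bench. Point: on its axis, half-way up.
- tray: Blue square open tray for spent cells, fixed to the bench, 105 x 105 mm outside, 28 mm high, walls and floor 4 mm. Origin under its centre, z up.

How it is judged:
On the way, in this order (a step that is already met when the one before it is completed fails the run):
1. the spent cell is in the tray and every green cell stands upright on the floor of a well (x of spent_mid in the frame of tray between -0.049 and 0.049 m and y of spent_mid in the frame of tray between -0.049 and 0.049 m and z of spent_mid in the frame of tray below 0.05 m and (horizontal distance between cell0_mid and well0 below 0.006 m or horizontal distance between cell0_mid and well1 below 0.006 m or horizontal distance between cell0_mid and well2 below 0.006 m or horizontal distance between cell0_mid and well3 below 0.006 m) and z of cell0_mid in the frame of lamp between 0.06 and 0.068 m and angle between each of cell0_mid, cell1_mid, cell2_mid, cell3_mid's own z axis and vertical below 0.2 rad and (horizontal distance between cell1_mid and well0 below 0.006 m or horizontal distance between cell1_mid and well1 below 0.006 m or horizontal distance between cell1_mid and well2 below 0.006 m or horizontal distance between cell1_mid and well3 below 0.006 m) and z of cell1_mid in the frame of lamp between 0.06 and 0.068 m and (horizontal distance between cell2_mid and well0 below 0.006 m or horizontal distance between cell2_mid and well1 below 0.006 m or horizontal distance between cell2_mid and well2 below 0.006 m or horizontal distance between cell2_mid and well3 below 0.006 m) and z of cell2_mid in the frame of lamp between 0.06 and 0.068 m and (horizontal distance between cell3_mid and well0 below 0.006 m or horizontal distance between cell3_mid and well1 below 0.006 m or horizontal distance between cell3_mid and well2 below 0.006 m or horizontal distance between cell3_mid and well3 below 0.006 m) and z of cell3_mid in the frame of lamp between 0.06 and 0.068 m), for 0.2 s.
2. the cap rests square on top of the thread flanks (all of step 1 and horizontal distance between cap_grip and lamp below 0.006 m and angle between cap_grip's own z axis and vertical below 0.06 rad and z of cap_grip in the frame of lamp between 0.1365 and 0.1465 m and contact force between cap and lamp above 0.3 N), for 0.2 s.
3. the cap, turned back, has dropped off the thread starts into the channels (all of step 1 and horizontal distance between cap_grip and lamp below 0.006 m and angle between cap_grip's own z axis and vertical below 0.06 rad and z of cap_grip in the frame of lamp between 0.131 and 0.1352 m), for 0.1 s.
At the end, for the whole second after the job is handed in: The spent cell is in the tray. Every green cell stands upright (under 0.2 rad, button up) on the floor of a well, within 6 mm of its axis. The cap is square on the light (6 mm, 0.06 rad), at rest, its grip point under 127.5 mm above the light's underside (within 15 deg of the stop) (all of step 1 and horizontal distance between cap_grip and lamp below 0.006 m and angle between cap_grip's own z axis and vertical below 0.06 rad and z of cap_grip in the frame of lamp between 0.122 and 0.1275 m and linear speed of cap below 0.02 m/s); the robot touches nothing.
It fails at once if the wrench is disturbed (moved more than 40 mm) (distance of wrench from where it was at the start of the episode above 0.04 m).
It fails at once if the red bottle is disturbed (moved more than 40 mm) (distance of additive from where it was at the start of the episode above 0.04 m).
It fails at once if the carton is disturbed (moved more than 40 mm) (distance of carton from where it was at the start of the episode above 0.04 m).
Of cell0, cell1, cell2, cell3 only 2 to 4 are there at a start; the rules pass over those that are not, and their reading is None.
At some moment in a run one of cap may be knocked a few centimetres aside while the robot is not near it.
It also fails if it takes over 210 s, if anything falls off the work surface, if the arm or the gripper's body presses on something with over 40 N, if the wrist force passes 120 N, or if a joint passes its speed limit or range.

ROBOT

A 6-joint arm with a two-finger parallel gripper is mounted at the origin on the work surface. World frame = base frame: x ahead of the robot, y to its left, z up, the work surface at z = 0. Lengths are in m, angles in rad, forces in N, time in s.
With the tool pointing down it reaches from about 0.3 to 0.875 m from the base axis. Payload 6.4 kg.
Tool frame: the origin (TCP) lies on the centre line of the jaws, within the pads' length; the fingertips stand 25 mm ahead of it and the grasp point (between the pads) lies 6 mm ahead of it (ctrl.tips_ahead is the z of the fingertips in the tool frame, in m); z points along the fingers, x is the direction in which the jaws open and shut, and the axes are right-handed (so a half turn about z gives the same grasp; the last joint's range is limited). The gripper opens to 85 mm and grips with 20 to 120 N. Pads are 22 mm wide; open, the fingers measure 114 mm over their backs; the gripper's body (76 mm by 85 mm) begins 54 mm behind the grasp point. The pads swing forward as they close: fully open they stand 13 mm farther back than shut.
Start: joints at [-1.424, 0.181, 1.607, -0, 1.354, -0.206], TCP at [0.199, -0.54, 0.256] pointing down, gripper open.
Joint ranges: [-2.99, 2.99], [-0.89, 2.07], [0.3, 2.58], [-1.14, 4.28], [0, 2.63], [-3.12, 3.12]. Speed limits (rad/s): [2.57, 2.57, 3.01, 3.14, 3.14, 3.14].

INTERFACE

Orientations are given as a unit quaternion [w, x, y, z].
In Python, from bench import ctrl gives the robot as it stands.
- The arm moves only by the shell command python3 -m pendant 'ROWS'. ROWS is JSON, a list that holds one entry, the list of rows, each a list of 7 numbers: the shift along the tool's x, y, z in m, then the turn, a rotation vector about the tool's x, y, z in rad, then the closure, from -1 (fully open) to 1 (shut). A call has 1 to 10 rows; each row shifts and turns the commanded pose from where the row before left it, along the tool's axes as they then stand; what a row does not reach is not made up. A row lasts 1/10 s, in which the tool goes at most 50 mm and 8.59 degrees, less where a joint would pass 70% of its speed; a pose out of reach is approached as far as the arm can. A call with a gripper value outside its range is refused whole. The fingers move at their own pace and stop on an object; the grip force is fixed at half the most. Time passes only in rows, so rows that do not move let the fingers close. It gives the time, the measured TCP pose, the force and the opening at its end, in the units of the state.
- ctrl.get_obs(): the state, without advancing time (a new reading comes with each control period).
- ctrl.camera(name): name is "scene" or "top" or "wrist"; returns (picture, depth): 384x512x3 uint8, red, green, blue; 384x512 float32, m along the optical axis (not along the pixel's ray), 0 where there is no reading.
- ctrl.calibration(name): a dict with "fov_y" (degrees; the focal length in pixels is half the picture's height over the tangent of half this angle, whatever the lens; pixels are square), "cx", "cy" (the principal point, pixels), "camera_from_world" (4x4, takes a point from world to camera coordinates). Camera axes: x right, y down, z forward; pixel columns grow to the right and rows downward; lengths in m; the calibration is good to about 2 mm. The wrist camera is an equidistant fisheye: a pixel r from the principal point sees the ray r / f radians off the axis. A picture is of the moment at which its call begins: read the wrist's pose just before it. calibration takes no time and is no camera call; for the wrist camera it gives the pose at the moment of the call.
- ctrl.hand_in(): hands the job in, once; it reports no verdict.
The state is a dict: "time_s": time; "q": joint angles; "dq": joint speeds; "joint_efforts": joint torques, N m; "eef_pos": TCP position; "eef_rot": TCP orientation; "wrist_force": force on the tool from outside, world axes, zero at the start; "torque": the same for the moment, N m; "opening": opening from 0.0 (shut) to 1.0 (fully open).
Only numpy, scipy, OpenCV 4.12 (cv2) and the standard library are available. Lean on these libraries where they do the work, as an engineer would, in place of code of your own. Each camera call takes 0.05 s, during which the arm holds its last target.

## Working session

There is one attempt and no reset: what is moved stays moved. The work goes in short steps, Python scripts to look and compute and a shell command to move; the robot and the scene stay as the last step left them, time stands still between calls to the robot, and variables do not carry over. Pictures are saved under pics/ and viewed, and the job is handed in when it is done.

```bash
ls -la; mkdir -p pics; python3 - <<'E'
from bench import ctrl
import cv2, json
print(ctrl.get_obs()); print(ctrl.tips_ahead)
for n in ["scene","top","wrist"]:
    c=ctrl.calibration(n); print(n,c)
    p,d=ctrl.camera(n)
    cv2.imwrite(f"pics/{n}0.png",p[:,:,::-1])
    import numpy as np; np.savez(f"pics/{n}0.npz",p=p,d=d,**{k:np.array(v) for k,v in c.items()})
E
```

```text
total 12
drwxr-xr-x  3 agent agent 4096 Dec  6 21:08 .
drwxr-xr-x 23 root  root  4096 Dec  6 21:08 ..
drwxr-xr-x  2 agent agent 4096 Dec  6 21:08 pics
{'time_s': 0.0, 'q': array([-1.42428717e+00,  1.81489670e-01,  1.60802192e+00,  2.72170339e-05,
        1.35381434e+00, -2.06332138e-01]), 'dq': array([-5.84041849e-05, -1.29981668e-03, -1.47891854e-03, -1.30271560e-03,
        8.34559977e-04,  4.42758437e-04]), 'joint_efforts': array([-6.51693449e-05, -4.44864357e+01, -3.51339626e+01, -1.11393324e-04,
        9.09472292e-03,  3.92855753e-06]), 'eef_pos': array([ 0.19862977, -0.53905309,  0.25540629]), 'eef_rot': array([-6.39966204e-04,  8.20231346e-01, -5.72031282e-01, -5.84529885e-04]), 'wrist_force': array([ 0.22360841, -0.14595588, -0.27300021]), 'torque': array([ 0.00875993, -0.02143385, -0.00394675]), 'opening': 0.9949762366255709}
0.025
scene {'fov_y': 55.419227339213954, 'cx': 254.80422014184109, 'cy': 187.09057345665576, 'camera_from_world': array([[-0.12727156,  0.99168419,  0.01908966,  0.05913718],
       [ 0.65303759,  0.09826514, -0.75092334, -0.31517138],
       [-0.74655465, -0.08310492, -0.66011342,  1.35601837],
       [ 0.        ,  0.        ,  0.        ,  1.        ]])}
top {'fov_y': 47.23982105644636, 'cx': 253.77572173712426, 'cy': 193.33994509460447, 'camera_from_world': array([[ 0.02544083, -0.99967203, -0.00293179,  0.02059425],
       [-0.97910183, -0.02432518, -0.20191062,  0.60259332],
       [ 0.20177308,  0.0080073 , -0.97939956,  1.03799362],
       [ 0.        ,  0.        ,  0.        ,  1.        ]])}
wrist {'fov_y': 65.70646984690485, 'cx': 250.46597676870365, 'cy': 189.03225445150446, 'camera_from_world': array([[ 0.34399333, -0.93897121, -0.00128494, -0.57388868],
       [-0.90125141, -0.33055799,  0.28013803, -0.03504965],
       [-0.26346629, -0.09520756, -0.95995887,  0.3792495 ],
       [ 0.        ,  0.        ,  0.        ,  1.        ]])}
```

View pics/top0.png

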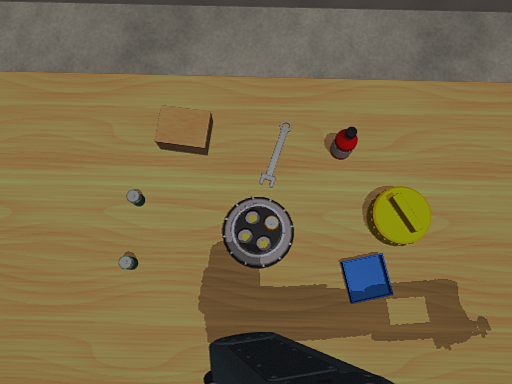

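View pics/scene0.png

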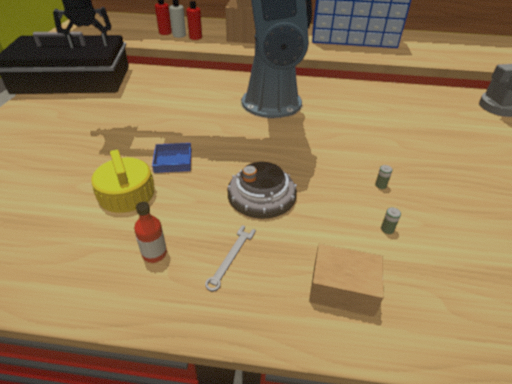

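View pics/wrist0.png

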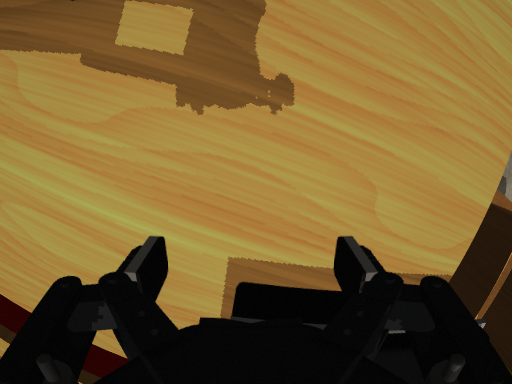

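```bash
cat > h.py <<'E'
import numpy as np, cv2
from bench import ctrl
def cloud(p,d,c,name):
    h,w=d.shape
    f=h/2/np.tan(np.radians(c['fov_y'])/2)
    u,v=np.meshgrid(np.arange(w),np.arange(h))
    x=(u-c['cx'])/f; y=(v-c['cy'])/f
    if name=='wrist':
        r=np.hypot(x,y); s=np.where(r>1e-6,np.tan(np.clip(r,0,1.5))/np.maximum(r,1e-6),1); x=x*s;y=y*s
    P=np.stack([x*d,y*d,d],-1)
    T=np.array(c['camera_from_world']); W=(P-T[:3,3])@T[:3,:3]
    W[d<=0]=np.nan
    return W
def load(n,i=0):
    z=np.load(f'pics/{n}{i}.npz'); return z['p'],z['d'],z,cloud(z['p'],z['d'],z,n)
def snap(n,i):
    c=ctrl.calibration(n); p,d=ctrl.camera(n)
    cv2.imwrite(f'pics/{n}{i}.png',p[:,:,::-1])
    np.savez(f'pics/{n}{i}.npz',p=p,d=d,**{k:np.array(v) for k,v in c.items()})
    return p,d,c,cloud(p,d,c,n)
def proj(c,X):
    T=np.array(c['camera_from_world']); P=T[:3,:3]@np.asarray(X)+T[:3,3]
    f=192/np.tan(np.radians(float(c['fov_y']))/2)
    return P[0]/P[2]*f+c['cx'],P[1]/P[2]*f+c['cy']
def circ(x,y):
    A=np.c_[2*x,2*y,np.ones(len(x))]; s=np.linalg.lstsq(A,x*x+y*y,rcond=None)[0]
    return s[0],s[1],np.sqrt(s[2]+s[0]**2+s[1]**2)
E
python3 - <<'E'
from h import *
for n in ['top','scene']:
    p,d,c,W=load(n)
    z=W[...,2]
    print(n,'bench z',np.nanmedian(z))
    m=((z>0.012)&(W[...,0]>0.2)&(W[...,0]<0.9)&(abs(W[...,1])<0.6)).astype(np.uint8)
    k,l,st,ce=cv2.connectedComponentsWithStats(m)
    for i in range(1,k):
        if st[i,4]<15: continue
        q=W[l==i]; col=p[l==i].mean(0)
        print(st[i],np.round(q.min(0),3),np.round(q.max(0),3),np.round(np.median(q,0),3),col.round())
p,d,c,W=load('top')
cv2.imwrite('pics/topz.png',cv2.resize(p[180:310,60:450,::-1],None,fx=2,fy=2,interpolation=cv2.INTER_CUBIC))
p2=cv2.resize(p[185:280,210:305,::-1],None,fx=6,fy=6,interpolation=cv2.INTER_CUBIC); cv2.imwrite('pics/lampz.png',p2)
E
```

```text
top bench z -0.0001635071766998774
[ 155  105   58   50 2281] [0.715 0.153 0.012] [0.828 0.294 0.077] [0.763 0.221 0.07 ] [127.  98.  59.]
[330 127  28  33 632] [ 0.71  -0.218  0.012] [ 0.765 -0.162  0.155] [ 0.728 -0.184  0.1  ] [81. 27. 25.]
[ 367  186   64   61 2981] [ 0.484 -0.402  0.012] [ 0.63  -0.256  0.115] [ 0.551 -0.318  0.069] [126. 123.  10.]
[126 190  18  16 202] [0.572 0.323 0.013] [0.603 0.355 0.067] [0.586 0.335 0.059] [87. 93. 87.]
[ 222  197   72   72 4009] [ 0.419 -0.067  0.012] [0.602 0.115 0.099] [0.505 0.024 0.036] [81. 77. 75.]
[341 253  52  51 403] [ 0.34  -0.312  0.012] [ 0.464 -0.188  0.035] [ 0.398 -0.257  0.026] [20. 47. 89.]
[118 256  19  14 214] [0.407 0.328 0.012] [0.439 0.362 0.066] [0.424 0.34  0.06 ] [89. 96. 89.]
[ 203  332  191   52 6384] [ 0.221 -0.091  0.284] [0.306 0.109 0.765] [0.292 0.003 0.594] [22. 25. 28.]
scene bench z 0.0002582314480643363
[  53    0   45   49 1021] [ 0.2   -0.6    0.244] [ 0.24  -0.493  0.38 ] [ 0.221 -0.546  0.332] [35. 33. 28.]
[ 251    0   61   70 3524] [ 0.227 -0.039  0.25 ] [0.3   0.107 0.422] [0.289 0.038 0.353] [47. 52. 54.]
[152 143  39  28 455] [ 0.341 -0.314  0.012] [ 0.468 -0.189  0.031] [ 0.419 -0.252  0.022] [ 69.  73. 101.]
[  91  150   75  111 3968] [ 0.493 -0.403  0.012] [ 0.77  -0.164  0.152] [ 0.615 -0.289  0.069] [151. 130.  50.]
[ 227  162   70   55 2954] [ 0.455 -0.069  0.012] [0.605 0.114 0.098] [0.55  0.026 0.047] [103.  94.  85.]
[376 165  16  22 258] [0.409 0.327 0.012] [0.445 0.359 0.063] [0.436 0.341 0.046] [111. 108.  87.]
[381 208  20  24 329] [0.575 0.322 0.012] [0.608 0.355 0.064] [0.601 0.335 0.049] [113. 111.  91.]
[ 309  244   74   71 4044] [0.718 0.153 0.012] [0.831 0.292 0.074] [0.798 0.221 0.07 ] [165. 132.  88.]
```

View pics/topz.png

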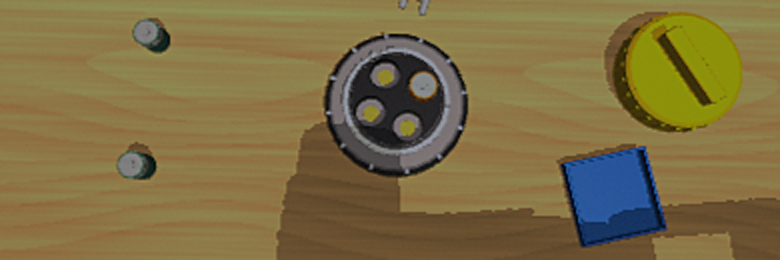

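View pics/lampz.png

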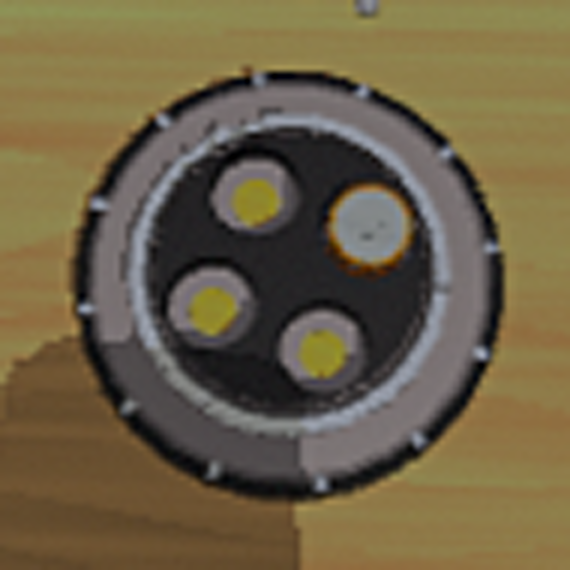

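```bash
python3 - <<'E'
from h import *
from scipy.optimize import least_squares
p,d,c,W=load('top')
X,Y,Z=W[...,0],W[...,1],W[...,2]
U,V=np.meshgrid(np.arange(512),np.arange(384))
def box(u0,u1,v0,v1): return (U>=u0)&(U<u1)&(V>=v0)&(V<v1)
# cells tops
for nm,b in dict(A=(120,150,183,213),B=(112,142,250,275)).items():
    m=box(*b)&(Z>0.057)&(Z<0.068)
    q=W[m]; (cx,cy),r=cv2.minEnclosingCircle((q[:,:2]*1000).astype(np.float32))
    print(nm,m.sum(),'mean',q.mean(0).round(4),'minencl',cx,cy,r, 'zmed',np.median(q[:,2]))
# spent
m=box(215,300,190,275)&(Z>0.085)&(Z<0.105)
q=W[m]; print('spent',m.sum(),q.mean(0).round(4),cv2.minEnclosingCircle((q[:,:2]*1000).astype(np.float32)),np.median(q[:,2]))
# lamp neck top
lb=box(215,300,190,275)
m=lb&(Z>0.066)&(Z<0.074); q=W[m]
print('neck top',m.sum(),cv2.minEnclosingCircle((q[:,:2]*1000).astype(np.float32)))
m=lb&(Z>0.02)&(Z<0.09);q=W[m]; print('head',cv2.minEnclosingCircle((q[:,:2]*1000).astype(np.float32)))
m=lb&(Z>0.030)&(Z<0.040)
# well floors
m=lb&(Z>0.03)&(Z<0.04); mm=m.astype(np.uint8)
ctr=np.array([0.511,0.024])
inn=m&(np.hypot(X-ctr[0],Y-ctr[1])<0.054)
k,l,st,ce=cv2.connectedComponentsWithStats(inn.astype(np.uint8))
for i in range(1,k):
    if st[i,4]>20: print('floor',st[i],W[l==i].mean(0).round(4))
# cap
cb=box(360,440,175,255)
m=cb&(Z>0.1); q=W[m]; print('bar',m.sum(),q.mean(0).round(4),cv2.minAreaRect((q[:,:2]*1000).astype(np.float32)))
m=cb&(Z>0.06)&(Z<0.075); q=W[m]; print('captop',m.sum(),cv2.minEnclosingCircle((q[:,:2]*1000).astype(np.float32)),np.median(q[:,2]))
# tray
m=box(330,400,240,312)&(Z>0.02); q=W[m]; print('tray',cv2.minAreaRect((q[:,:2]*1000).astype(np.float32)))
m=box(330,400,240,312)&(p[...,2]>1.5*p[...,0].astype(float)); q=W[m]; print('trayb',cv2.minAreaRect((q[:,:2]*1000).astype(np.float32)))
E
```

```text
A 130 mean [0.5883 0.3396 0.0608] minencl 588.6925048828125 339.6951904296875 16.28767204284668 zmed 0.06074195923976922
B 144 mean [0.4236 0.3448 0.0609] minencl 424.01806640625 344.8962707519531 16.823068618774414 zmed 0.060964193185840676
spent 154 [ 0.5248 -0.0071  0.0942] ((525.1990966796875, -7.0181355476379395), 16.526945114135742) 0.09448193575755615
neck top 1018 ((509.9705810546875, 24.412904739379883), 58.72465133666992)
head ((510.43927001953125, 24.621015548706055), 91.60143280029297)
floor [245 211  15  13 136] [0.5455 0.0394 0.0346]
floor [238 229  14  14 146] [0.4978 0.0564 0.0344]
floor [256 236  15  14 151] [0.4809 0.0086 0.034 ]
bar 419 [ 0.5565 -0.3283  0.1084] ((557.1646728515625, -329.0942687988281), (99.31587219238281, 22.987106323242188), 32.00405502319336)
captop 2087 ((556.9859008789062, -330.4859924316406), 72.79712677001953) 0.06903152261040318
tray ((421.6192626953125, -264.9322509765625), (136.73719787597656, 143.24984741210938), 13.041723251342773)
trayb ((402.44854736328125, -254.736328125), (105.68818664550781, 113.7607650756836), 13.375950813293457)
```

```bash
cat >> h.py <<'E'
from scipy.spatial.transform import Rotation as Ro
def to(x,y,z,psi):
    o=ctrl.get_obs(); w,a,b,cc=o['eef_rot']; R=Ro.from_quat([a,b,cc,w])
    ps=np.radians(psi)
    # tool x=(cos,sin,0), z=(0,0,-1), y=z cross x
    xx=np.array([np.cos(ps),np.sin(ps),0]); zz=np.array([0,0,-1.]); yy=np.cross(zz,xx)
    T=Ro.from_matrix(np.c_[xx,yy,zz])
    rv=(R.inv()*T).as_rotvec()
    dp=np.array([x,y,z])-o['eef_pos']
    M=R.as_matrix()
    print('t',round(o['time_s'],2),'pos',o['eef_pos'].round(4),'psi',round(np.degrees(np.arctan2(M[1,0],M[0,0])),2),'tilt',np.degrees(np.arccos(-M[2,2])).round(2),'open',round(o['opening'],3),'F',o['wrist_force'].round(1))
    print('first turn',rv.round(4),'then shift(after turn)',T.inv().apply(dp).round(4),'| shift now',R.inv().apply(dp).round(4))
E
python3 -c "
from h import *
to(0.525,-0.007,0.25,-65)"
```

```text
t 0.15 pos [ 0.1986 -0.5392  0.2556] psi -69.78 tilt 0.08 open 1.001 F [-0.4  0.1 -0.2]
first turn [-0.0003  0.0013 -0.0835] then shift(after turn) [-0.3444 -0.5207  0.0056] | shift now [-0.3866 -0.4902  0.0062]
```

```bash
python3 -m pendant '[[[0,0,0,0,0,-0.083,-1],[-0.025,-0.037,0,0,0,0,-1],[-0.025,-0.037,0,0,0,0,-1],[-0.025,-0.037,0,0,0,0,-1],[-0.025,-0.037,0,0,0,0,-1],[-0.025,-0.037,0,0,0,0,-1],[-0.025,-0.037,0,0,0,0,-1],[-0.025,-0.037,0,0,0,0,-1],[-0.025,-0.037,0,0,0,0,-1],[-0.025,-0.037,0,0,0,0,-1]]]'; python3 -m pendant '[[[-0.025,-0.037,0,0,0,0,-1],[-0.025,-0.037,0,0,0,0,-1],[-0.025,-0.037,0,0,0,0,-1],[-0.02,-0.03,0,0,0,0,-1],[0,0,0,0,0,0,-1],[0,0,0,0,0,0,-1]]]'; python3 -c "
from h import *
to(0.525,-0.007,0.25,-65)
snap('wrist',1)"
```

```text
time_s: 1.15
eef_pos: [0.4061, -0.1933, 0.2563]
eef_rot: [0.0, 0.843, -0.538, 0.0]
wrist_force: [0.2, 0.2, 0.2]
opening: 0.998
time_s: 1.75
eef_pos: [0.4932, -0.0486, 0.2559]
eef_rot: [0.0, 0.844, -0.537, -0.0]
wrist_force: [-0.8, 0.3, 0.1]
opening: 0.999
t 1.75 pos [ 0.4932 -0.0486  0.2559] psi -64.9 tilt 0.05 open 0.999 F [-0.8  0.3  0.1]
first turn [0.0009 0.0004 0.0018] then shift(after turn) [-0.0243 -0.0464  0.0059] | shift now [-0.0242 -0.0465  0.0059]
```

View pics/wrist1.png

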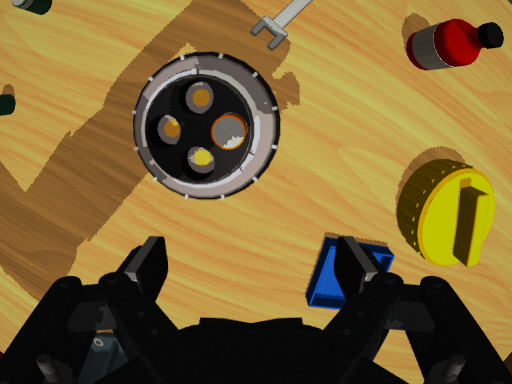

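```bash
python3 - <<'E'
from h import *
p,d,c,W=load('wrist',1)
X,Y,Z=W[...,0],W[...,1],W[...,2]
print('bench',np.nanmedian(Z[50:250,300:400]))
mec=lambda m:cv2.minEnclosingCircle((W[m][:,:2]*1000).astype(np.float32))
lb=np.hypot(X-.51,Y-.0245)<.1
m=lb&(Z>.085)&(Z<.1); print('spent',m.sum(),mec(m),np.nanmedian(Z[m]))
m=lb&(Z>.066)&(Z<.075); print('neck',mec(m),np.nanmedian(Z[m]))
m=lb&(Z>.015)&(Z<.04); print('head',mec(m))
for a in (25,115,205):
    w=np.array([.5103+.035*np.cos(np.radians(a)),.0245+.035*np.sin(np.radians(a))])
    m=(np.hypot(X-w[0],Y-w[1])<.022)&(Z<.06)&lb; 
    r=np.hypot(X-w[0],Y-w[1])
    # mouth edge: neck-top pixels near hole
    e=lb&(abs(Z-.07)<.002)&cv2.dilate(m.astype(np.uint8),np.ones((3,3))).astype(bool)&(r<.024)
    print('well',a,w,'edge fit',np.round(circ(X[e],Y[e]),4),e.sum())
m=(np.hypot(X-.557,Y+.33)<.08)&(Z>.1);q=W[m]; print('bar',cv2.minAreaRect((q[:,:2]*1000).astype(np.float32)),np.median(q[:,2]))
E
```

```text
bench 0.0001343980674231758
spent 967 ((525.5325317382812, -9.641307830810547), 16.79229164123535) 0.09440818049310944
neck ((510.8913879394531, 21.34622573852539), 58.30718994140625) 0.0699945625759162
head ((510.4259033203125, 21.88155746459961), 92.39623260498047)
well 25 [0.54202077 0.03929164] edge fit [0.5425 0.0364 0.0186] 72
well 115 [0.49550836 0.05622077] edge fit [0.4963 0.0532 0.0185] 73
well 205 [0.47857923 0.00970836] edge fit [0.4792 0.0075 0.0188] 77
bar ((556.9775390625, -330.80731201171875), (99.46199035644531, 23.04104995727539), 32.56169891357422) 0.10864743137016458
```

```bash
python3 -m pendant '[[[-0.0115,-0.023,0.03,0,0,0,-1],[-0.0115,-0.023,0.03,0,0,0,-1],[0,0,0.03,0,0,0,-1],[0,0,0,0,0,0,-1],[0,0,0,0,0,0,-1]]]'; python3 -c "
from h import *
to(0.5253,-0.0083,0.098,-65)"
```

```text
time_s: 2.3
eef_pos: [0.5248, -0.0102, 0.1664]
eef_rot: [0.0, 0.843, -0.538, -0.001]
wrist_force: [-0.1, 0.6, 0.1]
opening: 0.998
t 2.3 pos [ 0.5248 -0.0102  0.1664] psi -65.13 tilt 0.08 open 0.998 F [-0.1  0.6  0.1]
first turn [ 0.0012  0.0007 -0.0022] then shift(after turn) [-0.0015 -0.0013  0.0684] | shift now [-0.0015 -0.0014  0.0684]
```

```bash
python3 -m pendant '[[[-0.001,-0.0005,0.023,0,0,0,-1],[0,0,0.023,0,0,0,-1],[0,0,0.02,0,0,0,-1],[0,0,0,0,0,0,-1],[0,0,0,0,0,0,-0.4],[0,0,0,0,0,0,0],[0,0,0,0,0,0,1],[0,0,0,0,0,0,1],[0,0,0,0,0,0,1],[0,0,0,0,0,0,1]]]'; python3 -c "
from h import *
to(0.5253,-0.0083,0.098,-65)
snap('wrist',2)"
```

```text
time_s: 3.3
eef_pos: [0.5264, -0.0083, 0.1019]
eef_rot: [-0.0, 0.843, -0.537, 0.001]
wrist_force: [-0.8, 0.5, 6.0]
opening: 0.358
t 3.3 pos [ 0.5264 -0.0083  0.1019] psi -65.02 tilt 0.15 open 0.358 F [-0.8  0.5  6. ]
first turn [-0.002  -0.0017 -0.0004] then shift(after turn) [-0.0005  0.001   0.0039] | shift now [-0.0005  0.001   0.0039]
```

View pics/wrist2.png

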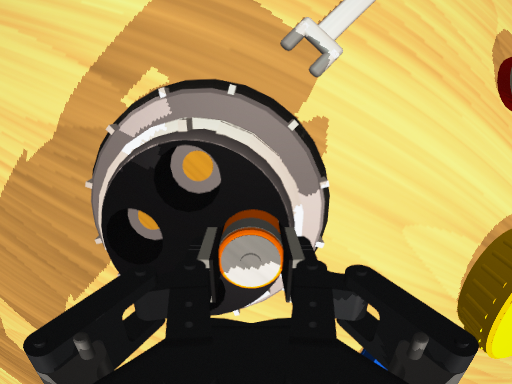

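```bash
python3 -m pendant '[[[0,0,-0.01,0,0,0,1],[0,0,-0.02,0,0,0,1],[0,0,-0.03,0,0,0,1],[0,0,-0.03,0,0,0,1],[0,0,-0.03,0,0,0,1],[0,0,0,0,0,0,1],[0,0,0,0,0,0,1]]]'; python3 - <<'E'
from h import *
to(0.403,-0.255,0.2,-65)
p,d,c,W=snap('wrist',3)
o=ctrl.get_obs(); 
P=o['eef_pos']; q=o['eef_rot']; R=Ro.from_quat([q[1],q[2],q[3],q[0]])
L=R.inv().apply((W-P).reshape(-1,3)).reshape(W.shape)
m=(abs(L[...,0])<.02)&(abs(L[...,1])<.035)&(abs(L[...,2])<.015)
print('local top z',np.nanmedian(L[...,2][m]))
k,l,st,ce=cv2.connectedComponentsWithStats(m.astype(np.uint8)); i=1+st[1:,4].argmax()
print(st[i],cv2.minEnclosingCircle((L[l==i][:,:2]*1000).astype(np.float32)), L[l==i].mean(0))
E
```

```text
time_s: 4.05
eef_pos: [0.5255, -0.008, 0.2212]
eef_rot: [-0.0, 0.843, -0.537, 0.001]
wrist_force: [-0.7, -0.4, -1.5]
opening: 0.358
t 4.05 pos [ 0.5255 -0.008   0.2212] psi -65.02 tilt 0.1 open 0.358 F [-0.7 -0.4 -1.5]
first turn [-0.0014 -0.001  -0.0004] then shift(after turn) [0.1721 0.2154 0.0212] | shift now [0.1722 0.2154 0.0211]
local top z 0.005675050972917261
[ 201  223   99   79 4984] ((-0.006983498111367226, -2.952906370162964), 22.12515640258789) [ 0.0001104  -0.00354134  0.00289775]
```

View pics/wrist3.png

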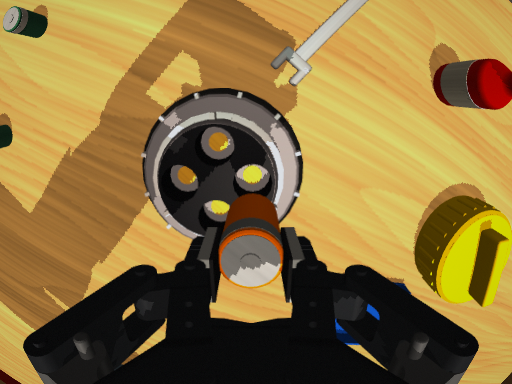

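```bash
python3 -m pendant '[[[0.021,0.027,0,0,0,0,1],[0.021,0.027,0,0,0,0,1],[0.021,0.027,0,0,0,0,1],[0.021,0.027,0,0,0,0,1],[0.021,0.027,0.01,0,0,0,1],[0.021,0.027,0.02,0,0,0,1],[0.021,0.027,0.03,0,0,0,1],[0.02,0.025,0.03,0,0,0,1],[0,0,0,0,0,0,1],[0,0,0,0,0,0,1]]]'; python3 - <<'E'
from h import *
to(0.403,-0.251,0.074,-65)
p,d,c,W=snap('wrist',4)
p,d,c,W=snap('scene',4)
cv2.imwrite('pics/s4z.png',cv2.resize(p[100:230,80:320,::-1],None,fx=3,fy=3))
E
```

```text
time_s: 5.1
eef_pos: [0.4003, -0.249, 0.1283]
eef_rot: [-0.001, 0.843, -0.538, -0.002]
wrist_force: [-0.3, 0.5, -0.1]
opening: 0.358
t 5.1 pos [ 0.4003 -0.249   0.1283] psi -65.15 tilt 0.28 open 0.358 F [-0.3  0.5 -0.1]
first turn [ 0.0013  0.0048 -0.0027] then shift(after turn) [ 0.0029 -0.0016  0.0543] | shift now [ 0.0032 -0.0017  0.0543]
```

View pics/s4z.png

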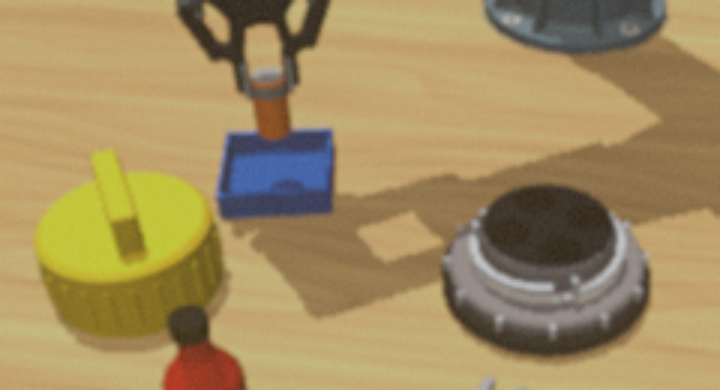

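View pics/wrist4.png

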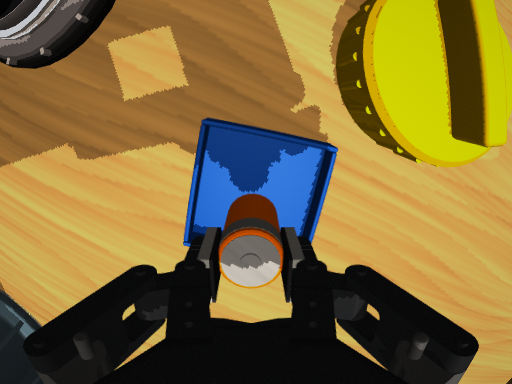

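```bash
python3 - <<'E'
from h import *
p,d,c,W=load('wrist',4)
pf=p.astype(int)
m=(pf[...,2]>1.5*pf[...,0])&(pf[...,2]>60)&(W[...,2]>.022)&(W[...,2]<.033)
q=W[m]; print(cv2.minAreaRect((q[:,:2]*1000).astype(np.float32)),q.min(0),q.max(0))
for u,v in [(204,121),(336,148)]:
    print(W[v-1:v+3,u-2:u+3].reshape(-1,3)[np.nanargmax(W[v-1:v+3,u-2:u+3,2])])
E
```

```text
((402.01116943359375, -252.749755859375), (104.54731750488281, 104.5927734375), 13.399374961853027) [ 0.3393045  -0.30894671  0.02205759] [ 0.46407164 -0.19059313  0.03029457]
[ 0.43974821 -0.19344196  0.0290499 ]
[ 0.46305094 -0.29048147  0.0286164 ]
```

```bash
python3 -m pendant '[[[0.003,0,0.02,0,0,0,1],[0,0,0.02,0,0,0,1],[0,0,0.012,0,0,0,1],[0,0,0.002,0,0,0,1],[0,0,0,0,0,0,1],[0,0,0,0,0,0,-0.1],[0,0,0,0,0,0,-0.5],[0,0,0,0,0,0,-1],[0,0,0,0,0,0,-1]]]'; python3 -m pendant '[[[0,0,-0.03,0,0,0,-1],[0,0,-0.04,0,0,0,-1],[0,0,-0.04,0,0,0,-1],[0,0,-0.02,0,0,0,-1],[0,0,0,0,0,0,-1]]]'; python3 - <<'E'
from h import *
p,d,c,W=snap('wrist',5)
to(0.587,0.338,0.2,0)
m=(np.hypot(W[...,0]-.402,W[...,1]+.2527)<.045)&(W[...,2]>.05)&(W[...,2]<.075)
print(m.sum(),cv2.minEnclosingCircle((W[m][:,:2]*1000).astype(np.float32)),np.median(W[m][:,2]))
# cells from top
E
```

```text
time_s: 6.1
eef_pos: [0.4033, -0.2528, 0.0768]
eef_rot: [0.0, 0.843, -0.538, 0.0]
wrist_force: [0.7, 0.7, 0.5]
opening: 0.994
time_s: 6.6
eef_pos: [0.4047, -0.2542, 0.2102]
eef_rot: [0.001, 0.843, -0.538, 0.004]
wrist_force: [0.6, -0.3, -0.7]
opening: 1.002
t 6.65 pos [ 0.4038 -0.2533  0.2079] psi -65.04 tilt 0.23 open 0.998 F [-0.1 -0.1 -0.7]
first turn [ 1.0000e-03 -4.1000e-03 -1.1351e+00] then shift(after turn) [ 0.1832 -0.5913  0.0079] | shift now [-0.4587 -0.4156  0.0067]
1065 ((402.6373596191406, -254.36431884765625), 16.911916732788086) 0.0645255131064029
```

View pics/wrist5.png

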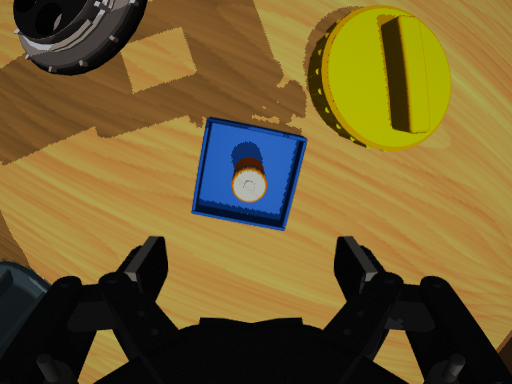

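```bash
python3 -m pendant '[[[-0.035,-0.031,0,0,0,0,-1],[-0.035,-0.031,0,0,0,0,-1],[-0.035,-0.031,0,0,0,0,-1],[-0.035,-0.031,0,0,0,0,-1],[-0.035,-0.031,0,0,0,0,-1],[-0.035,-0.031,0,0,0,0,-1],[-0.035,-0.031,0,0,0,0,-1],[-0.035,-0.031,0,0,0,0,-1],[-0.035,-0.031,0,0,0,0,-1],[-0.035,-0.031,0,0,0,0,-1]]]'; python3 -m pendant '[[[-0.035,-0.031,0,0,0,0,-1],[-0.035,-0.02,0,0,0,0,-1],[-0.03,0,0,0,0,0,-1],[0,0,0,0,0,0,-1],[0,0,0,0,0,0,-1]]]'; python3 - <<'E'
from h import *
p,d,c,W=snap('wrist',6)
for nm,(x,y) in dict(A=(.5885,.338),B=(.424,.343)).items():
    m=(np.hypot(W[...,0]-x,W[...,1]-y)<.045)&(W[...,2]>.055)&(W[...,2]<.068)
    if m.sum()>20: print(nm,m.sum(),cv2.minEnclosingCircle((W[m][:,:2]*1000).astype(np.float32)),np.median(W[m][:,2]))
to(.5885,.338,.15,-65)
E
```

```text
time_s: 7.65
eef_pos: [0.5356, 0.1975, 0.2041]
eef_rot: [0.001, 0.843, -0.537, -0.001]
wrist_force: [0.5, -0.7, 0.1]
opening: 0.998
time_s: 8.15
eef_pos: [0.5391, 0.308, 0.2041]
eef_rot: [0.001, 0.844, -0.537, -0.001]
wrist_force: [-0.8, -0.4, -0.6]
opening: 0.999
A 1108 ((588.5362548828125, 338.1095886230469), 17.02480125427246) 0.060488407700852544
B 535 ((424.1985778808594, 343.3034362792969), 17.00748634338379) 0.06048936302443817
t 8.2 pos [0.5397 0.3073 0.2046] psi -65.01 tilt 0.15 open 1.0 F [ 0.4  0.3 -0.2]
first turn [ 0.0027 -0.0001 -0.0002] then shift(after turn) [-0.0072 -0.0572  0.0546] | shift now [-0.0072 -0.0574  0.0544]
```

View pics/wrist6.png

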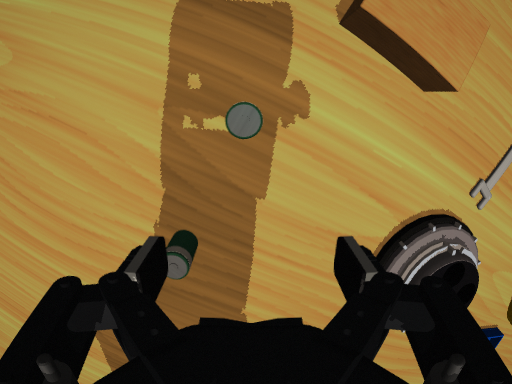

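```bash
python3 -m pendant '[[[-0.0035,-0.028,0.02,0,0,0,-1],[-0.0035,-0.029,0.03,0,0,0,-1],[0,0,0.01,0,0,0,-1],[0,0,0,0,0,0,-1],[0,0,0,0,0,0,-1]]]'; python3 -c "
from h import *
to(0.5885,0.338,0.065,-65)"
```

```text
time_s: 8.7
eef_pos: [0.5891, 0.3371, 0.1466]
eef_rot: [0.0, 0.843, -0.538, -0.0]
wrist_force: [-0.8, 0.4, 0.4]
opening: 1.0
t 8.7 pos [0.5891 0.3371 0.1466] psi -65.1 tilt 0.02 open 1.0 F [-0.8  0.4  0.4]
first turn [ 0.0004 -0.0001 -0.0017] then shift(after turn) [-0.001   0.0002  0.0816] | shift now [-0.001   0.0001  0.0816]
```

```bash
python3 -m pendant '[[[-0.001,0,0.03,0,0,0,-1],[0,0,0.03,0,0,0,-1],[0,0,0.021,0,0,0,-1],[0,0,0,0,0,0,-1],[0,0,0,0,0,0,-0.3],[0,0,0,0,0,0,0.2],[0,0,0,0,0,0,1],[0,0,0,0,0,0,1],[0,0,0,0,0,0,1],[0,0,0,0,0,0,1]]]';python3 -m pendant '[[[0,0,-0.01,0,0,0,1],[0,0,-0.03,0,0,0,1],[0,0,-0.04,0,0,0,1],[0,0,-0.04,0,0,0,1],[0,0,-0.02,0,0,0,1],[0,0,0,0,0,0,1],[0,0,0,0,0,0,1]]]'; cat >> h.py <<'E'
def inhand(i):
    P=ctrl.get_obs(); q=P['eef_rot']; R=Ro.from_quat([q[1],q[2],q[3],q[0]])
    p,d,c,W=snap('wrist',i)
    L=R.inv().apply((W-P['eef_pos']).reshape(-1,3)).reshape(W.shape)
    m=(abs(L[...,0])<.0155)&(abs(L[...,1])<.035)&(L[...,2]>.0)&(L[...,2]<.013)
    k,l,st,ce=cv2.connectedComponentsWithStats(m.astype(np.uint8)); j=1+st[1:,4].argmax(); l=l==j
    q=L[l]; print('inhand top z',np.median(q[:,2]),'y range',q[:,1].min(),q[:,1].max(),'mid y by range',(q[:,1].min()+q[:,1].max())/2,'circ',cv2.minEnclosingCircle((q[:,:2]*1000).astype(np.float32)))
    return W
E
python3 - <<'E'
from h import *
W=inhand(7)
to(.4963,.0545,.2,-65)
E
```

```text
time_s: 9.7
eef_pos: [0.5899, 0.3396, 0.0674]
eef_rot: [-0.001, 0.843, -0.537, 0.001]
wrist_force: [-0.1, -0.6, 6.3]
opening: 0.366
time_s: 10.4
eef_pos: [0.5883, 0.3391, 0.2051]
eef_rot: [0.0, 0.843, -0.537, -0.0]
wrist_force: [-0.7, -0.9, -1.2]
opening: 0.362
inhand top z 0.006837878384216477 y range -0.015512007795635474 0.01842603963988893 mid y by range 0.001457015922126729 circ ((0.6535027623176575, -0.028427785262465477), 18.887372970581055)
t 10.45 pos [0.5877 0.3388 0.2036] psi -65.03 tilt 0.15 open 0.365 F [ 0.2  0.6 -2.3]
first turn [ 0.0027  0.0003 -0.0005] then shift(after turn) [0.219  0.203  0.0036] | shift now [0.2192 0.2029 0.0041]
```

View pics/wrist7.png

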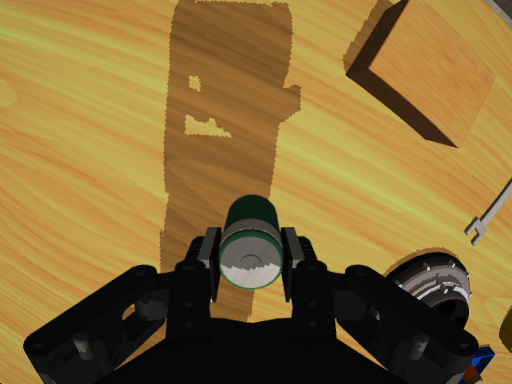

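```bash
python3 -m pendant '[[[0.032,0.03,0,0,0,0,1],[0.032,0.03,0,0,0,0,1],[0.032,0.03,0,0,0,0,1],[0.032,0.03,0,0,0,0,1],[0.032,0.03,0,0,0,0,1],[0.032,0.03,0,0,0,0,1],[0.027,0.023,0.02,0,0,0,1],[0,0,0.02,0,0,0,1],[0,0,0,0,0,0,1],[0,0,0,0,0,0,1]]]';
python3 - <<'E'
from h import *
to(.4965,.0543,.147,-65)
W=inhand(8)
to(.4965,.0543,.147,-65)
X,Y,Z=W[...,0],W[...,1],W[...,2]
lb=np.hypot(X-.51,Y-.0225)<.1
for w in ((.5425,.0364),(.4963,.0532),(.4792,.0075),(.5254,-.0093)):
    r=np.hypot(X-w[0],Y-w[1])
    m=(r<.022)&(Z<.06)&lb; 
    e=lb&(abs(Z-.07)<.002)&cv2.dilate(m.astype(np.uint8),np.ones((3,3))).astype(bool)&(r<.024)
    if e.sum()>5: print('well',w,'edge fit',np.round(circ(X[e],Y[e]),4),e.sum())
E
```

```text
time_s: 11.45
eef_pos: [0.4961, 0.0552, 0.164]
eef_rot: [0.001, 0.843, -0.538, -0.002]
wrist_force: [0.8, 0.2, -1.1]
opening: 0.357
t 11.45 pos [0.4961 0.0552 0.164 ] psi -65.04 tilt 0.2 open 0.357 F [ 0.8  0.2 -1.1]
first turn [ 0.0028  0.002  -0.0006] then shift(after turn) [0.001  0.0001 0.017 ] | shift now [0.001 0.    0.017]
inhand top z 0.006795081924789873 y range -0.015461567191649697 0.018390991357035324 mid y by range 0.0014647120826928135 circ ((0.9948872923851013, 0.5160844922065735), 18.74945640563965)
t 11.5 pos [0.4969 0.0554 0.165 ] psi -64.99 tilt 0.08 open 0.364 F [-0.2 -0.2 -1. ]
first turn [0.0011 0.0008 0.0001] then shift(after turn) [0.0008 0.0009 0.018 ] | shift now [0.0009 0.0009 0.018 ]
well (0.5425, 0.0364) edge fit [0.5423 0.0372 0.0183] 91
well (0.4963, 0.0532) edge fit [0.4957 0.0537 0.0186] 88
well (0.4792, 0.0075) edge fit [0.4803 0.0078 0.0174] 47
well (0.5254, -0.0093) edge fit [ 0.5252 -0.0095  0.0186] 83
```

View pics/wrist8.png

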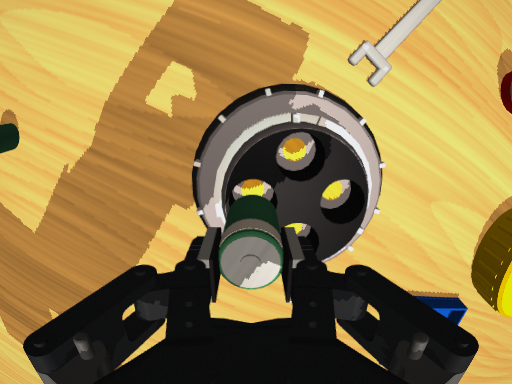

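```bash
python3 -m pendant '[[[0.001,0.0008,0.01,0,0,0,1],[0,0,0.01,0,0,0,1],[0,0,0.006,0,0,0,1],[0,0,0.006,0,0,0,1],[0,0,0.006,0,0,0,1],[0,0,0,0,0,0,1]]]';
python3 -c "
from h import *
to(.4962,.054,.101,-65)"
```

```text
time_s: 12.1
eef_pos: [0.4962, 0.0538, 0.1263]
eef_rot: [0.0, 0.843, -0.538, -0.001]
wrist_force: [-0.1, 0.3, -0.6]
opening: 0.362
t 12.1 pos [0.4962 0.0538 0.1263] psi -65.03 tilt 0.1 open 0.362 F [-0.1  0.3 -0.6]
first turn [ 0.0015  0.001  -0.0005] then shift(after turn) [-0.0001 -0.0001  0.0253] | shift now [-0.0001 -0.0002  0.0253]
```

```bash
python3 -m pendant '[[[0,0,0.007,0,0,0,1],[0,0,0.007,0,0,0,1],[0,0,0.007,0,0,0,1],[0,0,0.002,0,0,0,1],[0,0,0,0,0,0,1]]]';
python3 -c "
from h import *
to(.4962,.054,.101,-65)"
```

```text
time_s: 12.6
eef_pos: [0.4964, 0.0537, 0.1037]
eef_rot: [0.0, 0.843, -0.538, -0.001]
wrist_force: [0.4, -0.4, -1.0]
opening: 0.36
t 12.6 pos [0.4964 0.0537 0.1037] psi -65.03 tilt 0.06 open 0.36 F [ 0.4 -0.4 -1. ]
first turn [ 0.0009  0.0006 -0.0006] then shift(after turn) [-0.0003  0.0001  0.0027] | shift now [-0.0003  0.0001  0.0027]
```

Inserted freely; release (it drops about 2 mm), then up and to cell B.

```bash
python3 -m pendant '[[[0,0,0.002,0,0,0,1],[0,0,0,0,0,0,0],[0,0,0,0,0,0,-0.1],[0,0,0,0,0,0,-0.3],[0,0,-0.02,0,0,0,-0.3],[0,0,-0.03,0,0,0,-0.5],[0,0,-0.03,0,0,0,-1],[0,0,-0.02,0,0,0,-1],[0,0,0,0,0,0,-1]]]';
python3 - <<'E'
from h import *
W=snap('wrist',9)[3]
m=(np.hypot(W[...,0]-.496,W[...,1]-.054)<.03)&(W[...,2]>.08)
print(m.sum(),cv2.minEnclosingCircle((W[m][:,:2]*1000).astype(np.float32)),np.median(W[m][:,2]))
to(.4245,.3435,.2,-65)
E
```

```text
time_s: 13.5
eef_pos: [0.499, 0.0535, 0.2058]
eef_rot: [-0.001, 0.843, -0.537, 0.003]
wrist_force: [0.9, -0.0, -1.1]
opening: 1.003
13174 ((505.1878662109375, 58.260982513427734), 27.226177215576172) 0.2719652809347284
t 13.55 pos [0.4979 0.0536 0.2038] psi -65.03 tilt 0.22 open 1.0 F [-0.2  0.3 -0.6]
first turn [-0.0032 -0.0021 -0.0005] then shift(after turn) [-0.2937 -0.056   0.0038] | shift now [-0.2938 -0.0559  0.0034]
```

View pics/wrist9.png

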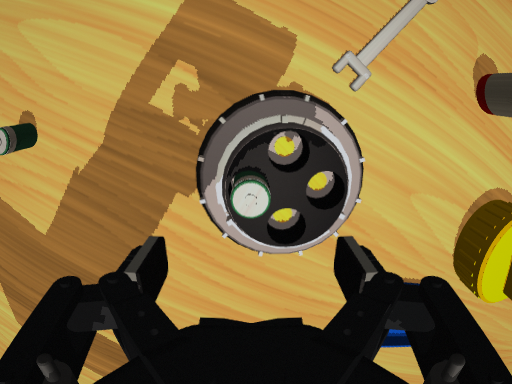

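Cell A stands in well 2 (pixel 251,198). Now to cell B.

```bash
python3 -m pendant '[[[-0.042,-0.008,0,0,0,0,-1],[-0.042,-0.008,0,0,0,0,-1],[-0.042,-0.008,0,0,0,0,-1],[-0.042,-0.008,0,0,0,0,-1],[-0.042,-0.008,0,0,0,0,-1],[-0.042,-0.008,0.01,0,0,0,-1],[-0.042,-0.008,0.02,0,0,0,-1],[0,0,0.02,0,0,0,-1],[0,0,0,0,0,0,-1],[0,0,0,0,0,0,-1]]]';
python3 - <<'E'
from h import *
W=load('wrist',9)[3]
m=(np.hypot(W[...,0]-.496,W[...,1]-.054)<.03)&(W[...,2]>.08)&(W[...,2]<.11)
print(m.sum(),cv2.minEnclosingCircle((W[m][:,:2]*1000).astype(np.float32)),np.median(W[m][:,2]))
to(.4245,.3435,.065,-65)
E
```

```text
time_s: 14.55
eef_pos: [0.4227, 0.3432, 0.1511]
eef_rot: [0.001, 0.843, -0.538, -0.001]
wrist_force: [-0.2, 0.2, 0.3]
opening: 1.0
1335 ((495.7962341308594, 52.27528381347656), 16.753305435180664) 0.0944171068035063
t 14.55 pos [0.4227 0.3432 0.1511] psi -65.03 tilt 0.17 open 1.0 F [-0.2  0.2  0.3]
first turn [ 0.003  -0.0003 -0.0005] then shift(after turn) [ 0.0005 -0.0018  0.0861] | shift now [ 0.0005 -0.002   0.0861]
```

```bash
python3 -m pendant '[[[0.0005,-0.0015,0.03,0,0,0,-1],[0,0,0.03,0,0,0,-1],[0,0,0.025,0,0,0,-1],[0,0,0,0,0,0,-1],[0,0,0,0,0,0,-0.3],[0,0,0,0,0,0,0.2],[0,0,0,0,0,0,1],[0,0,0,0,0,0,1],[0,0,0,0,0,0,1],[0,0,0,0,0,0,1]]]';python3 -m pendant '[[[0,0,-0.01,0,0,0,1],[0,0,-0.03,0,0,0,1],[0,0,-0.04,0,0,0,1],[0,0,-0.04,0,0,0,1],[0,0,-0.02,0,0,0,1],[0,0,0,0,0,0,1],[0,0,0,0,0,0,1]]]'; 
python3 - <<'E'
from h import *
W=inhand(10)
to(.5427,.0376,.165,-65)
E
```

```text
time_s: 15.55
eef_pos: [0.4262, 0.3445, 0.0691]
eef_rot: [-0.001, 0.843, -0.537, 0.001]
wrist_force: [-1.1, -2.0, 6.4]
opening: 0.36
time_s: 16.25
eef_pos: [0.4248, 0.344, 0.2073]
eef_rot: [-0.0, 0.843, -0.537, 0.0]
wrist_force: [0.1, -0.2, -2.7]
opening: 0.359
inhand top z 0.008614626725487122 y range -0.014438972285814356 0.019293890356779777 mid y by range 0.0024274590354827104 circ ((0.54317307472229, 0.465032696723938), 18.92129135131836)
t 16.3 pos [0.4242 0.3436 0.2062] psi -65.03 tilt 0.11 open 0.359 F [ 0.7 -0.5 -2.7]
first turn [ 0.0019 -0.     -0.0004] then shift(after turn) [0.3275 0.0219 0.0412] | shift now [0.3275 0.0217 0.0412]
```

```bash
python3 -m pendant '[[[0.041,0.0027,0,0,0,0,1],[0.041,0.0027,0,0,0,0,1],[0.041,0.0027,0,0,0,0,1],[0.041,0.0027,0,0,0,0,1],[0.041,0.0027,0,0,0,0,1],[0.041,0.0027,0,0,0,0,1],[0.041,0.0027,0.01,0,0,0,1],[0.0407,0.0026,0.03,0,0,0,1],[0,0,0,0,0,0,1],[0,0,0,0,0,0,1]]]';
python3 - <<'E'
from h import *
W=inhand(11)
to(.5436,.0377,.130,-65)
X,Y,Z=W[...,0],W[...,1],W[...,2]
lb=np.hypot(X-.51,Y-.0225)<.1
for w in ((.5425,.0364),(.4792,.0075),(.5254,-.0093)):
    r=np.hypot(X-w[0],Y-w[1])
    m=(r<.022)&(Z<.06)&lb; 
    e=lb&(abs(Z-.07)<.002)&cv2.dilate(m.astype(np.uint8),np.ones((3,3))).astype(bool)&(r<.024)
    if e.sum()>5: print('well',w,'edge fit',np.round(circ(X[e],Y[e]),4),e.sum())
E
```

```text
time_s: 17.3
eef_pos: [0.5419, 0.0377, 0.1647]
eef_rot: [0.001, 0.843, -0.539, -0.003]
wrist_force: [-0.1, -0.3, -0.9]
opening: 0.356
inhand top z 0.008599286330371492 y range -0.014471640806452317 0.018984169850773 mid y by range 0.002256264522160341 circ ((0.5245985984802246, 0.3725743293762207), 19.243057250976562)
t 17.35 pos [0.5425 0.0386 0.1659] psi -65.08 tilt 0.22 open 0.358 F [ 0.7  0.2 -1.7]
first turn [ 0.0029  0.0025 -0.0014] then shift(after turn) [ 0.0012 -0.0006  0.0359] | shift now [ 0.0013 -0.0007  0.0359]
well (0.5425, 0.0364) edge fit [0.5421 0.0367 0.0187] 90
well (0.5254, -0.0093) edge fit [ 0.5263 -0.0091  0.0179] 55
```

View pics/wrist11.png

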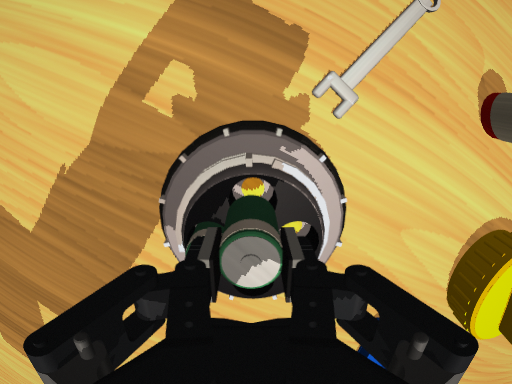

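```bash
python3 -m pendant '[[[0.0008,-0.0006,0.01,0,0,0,1],[0,0,0.01,0,0,0,1],[0,0,0.006,0,0,0,1],[0,0,0.006,0,0,0,1],[0,0,0.004,0,0,0,1],[0,0,0,0,0,0,1]]]';
python3 -c "
from h import *
to(.5436,.0377,.103,-65)"
```

```text
time_s: 17.95
eef_pos: [0.5441, 0.0381, 0.131]
eef_rot: [0.0, 0.843, -0.537, -0.001]
wrist_force: [-0.5, -0.3, -1.4]
opening: 0.36
t 17.95 pos [0.5441 0.0381 0.131 ] psi -65.01 tilt 0.07 open 0.36 F [-0.5 -0.3 -1.4]
first turn [ 0.001   0.0007 -0.0002] then shift(after turn) [0.0002 0.0007 0.028 ] | shift now [0.0002 0.0006 0.028 ]
```

```bash
python3 -m pendant '[[[0,0,0.007,0,0,0,1],[0,0,0.007,0,0,0,1],[0,0,0.007,0,0,0,1],[0,0,0.005,0,0,0,1],[0,0,0,0,0,0,1],[0,0,0,0,0,0,0],[0,0,0,0,0,0,-0.1],[0,0,0,0,0,0,-0.3]]]'; python3 -m pendant '[[[0,0,-0.02,0,0,0,-0.3],[0,0,-0.03,0,0,0,-0.5],[0,0,-0.04,0,0,0,-1],[0,0.02,-0.04,0,0,0,-1],[0,0.04,-0.03,0,0,0,-1],[0,0.04,0,0,0,0,-1],[0,0,0,0,0,0,-1]]]';
python3 - <<'E'
from h import *
W=snap('wrist',12)[3]
for w in ((.5428,.037),(.4963,.0535)):
    m=(np.hypot(W[...,0]-w[0],W[...,1]-w[1])<.024)&(W[...,2]>.08)&(W[...,2]<.11)
    print(m.sum(),cv2.minEnclosingCircle((W[m][:,:2]*1000).astype(np.float32)),np.median(W[m][:,2]))
p,d,c,W=snap('top',12)
U,V=np.meshgrid(np.arange(512),np.arange(384));Z=W[...,2]
cb=(W[...,0]>.4)&(W[...,0]<.7)&(W[...,1]<-.2)&(W[...,1]>-.5)
for zl in (.1,):
    m=cb&(Z>.1)&(Z<.12); q=W[m]; print('bar',m.sum(),cv2.minAreaRect((q[:,:2]*1000).astype(np.float32)))
to(.557,-.3303,.25,-57.5)
E
```

```text
time_s: 18.75
eef_pos: [0.545, 0.0378, 0.1062]
eef_rot: [-0.0, 0.843, -0.538, 0.001]
wrist_force: [-0.3, 0.2, 0.2]
opening: 0.649
time_s: 19.45
eef_pos: [0.4513, -0.0052, 0.2667]
eef_rot: [0.0, 0.843, -0.538, 0.001]
wrist_force: [1.0, 0.8, -0.7]
opening: 1.003
910 ((541.16259765625, 36.503231048583984), 16.96030044555664) 0.0944100576683367
901 ((495.8450622558594, 51.63864517211914), 16.962413787841797) 0.0944323097404303
bar 410 ((557.530029296875, -329.5237731933594), (99.17724609375, 23.3342342376709), 32.34659194946289)
t 19.55 pos [ 0.4539 -0.0046  0.2665] psi -65.1 tilt 0.13 open 1.0 F [ 0.6  0.4 -1. ]
first turn [-0.0018 -0.0014 -0.1326] then shift(after turn) [0.3301 0.0881 0.0165] | shift now [0.3388 0.0437 0.0168]
```

View pics/wrist12.png

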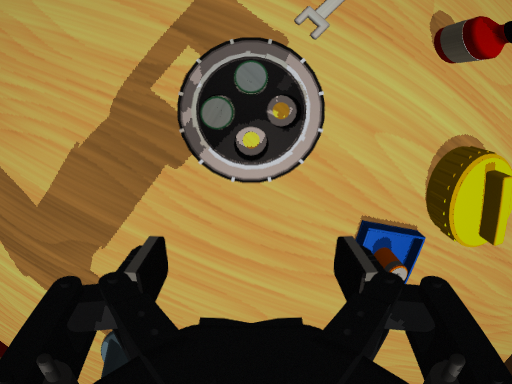

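View pics/top12.png

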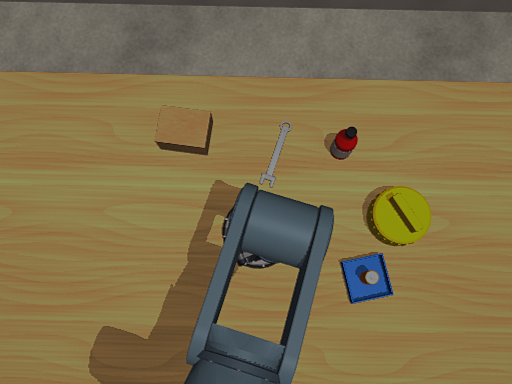

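```bash
python3 -m pendant '[[[0,0,0,0,0,-0.131,-1],[0.041,0.018,0,0,0,0,-1],[0.041,0.018,0,0,0,0,-1],[0.041,0.018,0,0,0,0,-1],[0.041,0.018,0,0,0,0,-1],[0.041,0.018,0,0,0,0,-1],[0.041,0.018,0,0,0,0,-1],[0.041,0.018,0,0,0,0,-1],[0.041,0.018,0,0,0,0,-1],[0,0,0,0,0,0,-1]]]'; 
python3 - <<'E'
from h import *
p,d,c,W=snap('wrist',13)
m=(np.hypot(W[...,0]-.557,W[...,1]+.33)<.12)&(W[...,2]>.1)&(W[...,2]<.115)
q=W[m]; print('bar',m.sum(),cv2.minAreaRect((q[:,:2]*1000).astype(np.float32)))
m=(np.hypot(W[...,0]-.557,W[...,1]+.33)<.12)&(W[...,2]>.06)&(W[...,2]<.073)
q=W[m]; print('top',m.sum(),cv2.minEnclosingCircle((q[:,:2]*1000).astype(np.float32)))
m=(np.hypot(W[...,0]-.4,W[...,1]+.253)<.06)&(W[...,2]>.05)&(W[...,2]<.073)
q=W[m]; print('spent',m.sum(),cv2.minEnclosingCircle((q[:,:2]*1000).astype(np.float32)))
to(.557,-.3303,.18,-57.5)
E
```

```text
time_s: 20.55
eef_pos: [0.5092, -0.3636, 0.2639]
eef_rot: [0.001, 0.876, -0.483, 0.0]
wrist_force: [-0.2, 0.0, -0.2]
opening: 0.999
bar 2527 ((557.7308959960938, -332.34820556640625), (99.64390563964844, 22.247913360595703), 31.933757781982422)
top 11378 ((557.4137573242188, -332.5868835449219), 72.49261474609375)
spent 631 ((404.1058044433594, -254.11514282226562), 17.476205825805664)
t 20.6 pos [ 0.509  -0.3607  0.2639] psi -57.68 tilt 0.09 open 0.999 F [-0.2  1.4  0.9]
first turn [ 0.0002  0.0015 -0.0031] then shift(after turn) [ 0.0001 -0.0568  0.0839] | shift now [ 0.     -0.0568  0.0839]
```

View pics/wrist13.png

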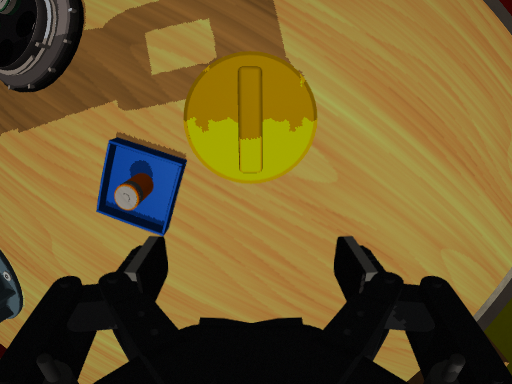

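```bash
python3 -m pendant '[[[0,-0.028,0.03,0,0,0.004,-1],[0,-0.029,0.03,0,0,0,-1],[0,0,0.02,0,0,0,-1],[0,0,0,0,0,0,-1],[0,0,0,0,0,0,-1],[0,0,0,0,0,0,-1]]]'; 
python3 - <<'E'
from h import *
p,d,c,W=snap('wrist',14)
m=(np.hypot(W[...,0]-.557,W[...,1]+.33)<.12)&(W[...,2]>.1)&(W[...,2]<.115)
q=W[m]; print('bar',m.sum(),cv2.minAreaRect((q[:,:2]*1000).astype(np.float32)))
m=(np.hypot(W[...,0]-.557,W[...,1]+.33)<.12)&(W[...,2]>.06)&(W[...,2]<.073)
q=W[m]; print('top',m.sum(),cv2.minEnclosingCircle((q[:,:2]*1000).astype(np.float32)))
to(.557,-.331,.1,-58)
E
```

```text
time_s: 21.2
eef_pos: [0.5575, -0.3282, 0.1875]
eef_rot: [0.0, 0.876, -0.483, 0.001]
wrist_force: [0.4, 0.6, 0.5]
opening: 1.0
bar 3993 ((558.2044067382812, -331.6691589355469), (98.27364349365234, 22.428743362426758), 32.84082794189453)
top 16624 ((557.3806762695312, -332.48748779296875), 72.240234375)
t 21.25 pos [ 0.5574 -0.3285  0.1877] psi -57.77 tilt 0.18 open 1.004 F [-0.5  0.6  0.1]
first turn [-0.001 -0.003  0.004] then shift(after turn) [0.0019 0.0016 0.0877] | shift now [0.0016 0.0017 0.0877]
```

View pics/wrist14.png

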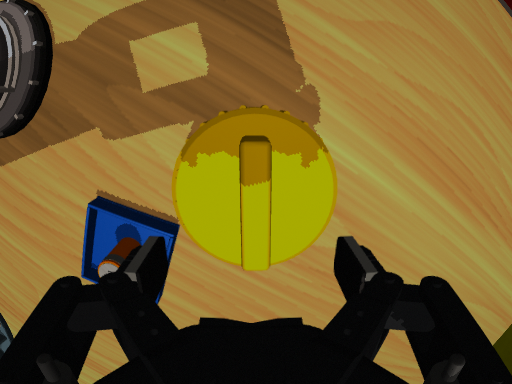

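```bash
python3 -m pendant '[[[0.0017,0.0017,0.03,0,0,0,-1],[0,0,0.03,0,0,0,-1],[0,0,0.018,0,0,0,-1],[0,0,0.009,0,0,0,-1],[0,0,0,0,0,0,-0.3],[0,0,0,0,0,0,0.2],[0,0,0,0,0,0,1],[0,0,0,0,0,0,1],[0,0,0,0,0,0,1],[0,0,0,0,0,0,1]]]'; 
python3 -c "
from h import *
to(.557,-.331,.1,-58)"
```

```text
time_s: 22.25
eef_pos: [0.5568, -0.3307, 0.1]
eef_rot: [0.0, 0.876, -0.483, 0.001]
wrist_force: [-1.0, -0.3, 5.9]
opening: 0.25
t 22.25 pos [ 0.5568 -0.3307  0.1   ] psi -57.76 tilt 0.11 open 0.25 F [-1.  -0.3  5.9]
first turn [-0.0005 -0.0018  0.0042] then shift(after turn) [ 0.0004 -0.      0.    ] | shift now [ 0.0004 -0.      0.    ]
```

```bash
python3 -m pendant '[[[0,0,-0.01,0,0,0,1],[0,0,-0.03,0,0,0,1],[0,0,-0.04,0,0,0,1],[0,0,-0.04,0,0,0,1],[0,0,-0.04,0,0,0,1],[0,0,-0.02,0,0,-0.11,1],[0,0,0,0,0,-0.112,1],[0,0,0,0,0,0,1],[0,0,0,0,0,0,1]]]'; 
python3 -c "
from h import *
to(.5111,.0227,.28,-45)
snap('scene',15)"
```

```text
time_s: 23.15
eef_pos: [0.5557, -0.3297, 0.2778]
eef_rot: [-0.0, 0.923, -0.384, -0.001]
wrist_force: [-0.2, 0.5, -2.4]
opening: 0.248
t 23.15 pos [ 0.5557 -0.3297  0.2778] psi -45.2 tilt 0.11 open 0.248 F [-0.2  0.5 -2.4]
first turn [ 0.0001  0.0019 -0.0035] then shift(after turn) [-0.2807 -0.2177 -0.0022] | shift now [-0.2815 -0.2167 -0.0017]
```

View pics/scene15.png

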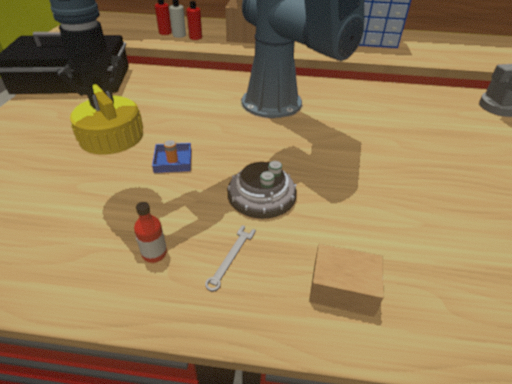

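```bash
python3 -m pendant '[[[-0.031,-0.024,0,0,0,0,1],[-0.031,-0.024,0,0,0,0,1],[-0.031,-0.024,0,0,0,0,1],[-0.031,-0.024,0,0,0,0,1],[-0.031,-0.024,0,0,0,0,1],[-0.031,-0.024,0,0,0,0,1],[-0.031,-0.024,0,0,0,0,1],[-0.031,-0.024,0,0,0,0,1],[-0.031,-0.024,0,0,0,0,1],[0,0,0,0,0,0,1]]]'; python3 -m pendant '[[[0,0,0,0,0,0,1],[0,0,0.03,0,0,0,1],[0,0,0.03,0,0,0,1],[0,0,0,0,0,0,1],[0,0,0,0,0,0,1]]]'
python3 - <<'E'
from h import *
to(.5111,.0227,.155,-45)
p,d,c,W=snap('scene',16)
cv2.imwrite('pics/s16z.png',cv2.resize(p[60:230,180:340,::-1],None,fx=3.5,fy=3.5))
to(.5111,.0227,.155,-45)
E
```

```text
time_s: 24.2
eef_pos: [0.5104, 0.0241, 0.2778]
eef_rot: [-0.001, 0.924, -0.382, -0.001]
wrist_force: [0.5, -0.0, -1.6]
opening: 0.248
time_s: 24.7
eef_pos: [0.5117, 0.0189, 0.2185]
eef_rot: [0.0, 0.923, -0.384, -0.001]
wrist_force: [0.6, 0.1, -2.2]
opening: 0.249
t 24.7 pos [0.5117 0.0189 0.2185] psi -45.15 tilt 0.1 open 0.249 F [ 0.6  0.1 -2.2]
first turn [ 0.0011  0.0013 -0.0026] then shift(after turn) [-0.0031 -0.0023  0.0635] | shift now [-0.0031 -0.0023  0.0635]
t 24.75 pos [0.5126 0.0189 0.2197] psi -45.13 tilt 0.05 open 0.248 F [ 0.5 -0.3 -1.9]
first turn [-0.0004 -0.0008 -0.0023] then shift(after turn) [-0.0037 -0.0017  0.0647] | shift now [-0.0038 -0.0016  0.0647]
```

View pics/s16z.png

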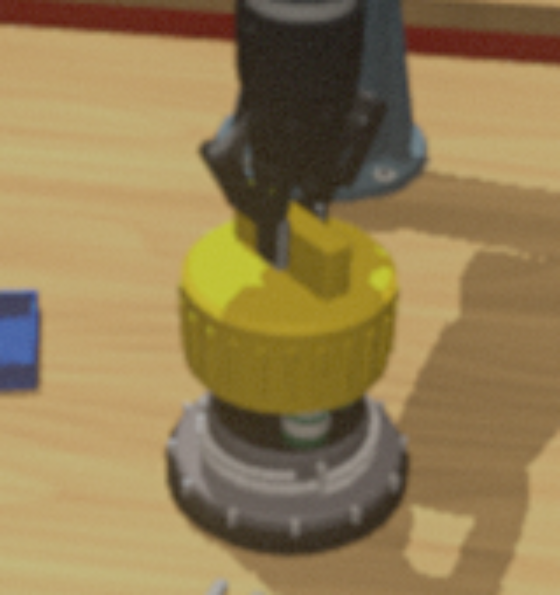

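```bash
python3 -m pendant '[[[-0.0034,-0.002,0.01,0,0,0,1],[0,0,0.02,0,0,0,1],[0,0,0.015,0,0,0,1],[0,0,0.004,0,0,0,1],[0,0,0,0,0,0,1],[0,0,0,0,0,0,1]]]'
python3 -c "
from h import *
to(.5111,.0227,.155,-45)"
```

```text
time_s: 25.35
eef_pos: [0.5116, 0.0236, 0.1707]
eef_rot: [-0.0, 0.924, -0.383, 0.001]
wrist_force: [0.8, -0.7, -2.2]
opening: 0.247
t 25.35 pos [0.5116 0.0236 0.1707] psi -45.04 tilt 0.1 open 0.247 F [ 0.8 -0.7 -2.2]
first turn [-0.001  -0.0014 -0.0006] then shift(after turn) [0.0003 0.001  0.0157] | shift now [0.0003 0.001  0.0157]
```

```bash
python3 -m pendant '[[[0.0003,0.0007,0.004,0,0,0,1],[0,0,0.004,0,0,0,1],[0,0,0.003,0,0,0,1],[0,0,0.002,0,0,0,1],[0,0,0,0,0,0,1]]]'
python3 -c "
from h import *
to(.5111,.0227,.155,-45)"
```

```text
time_s: 25.85
eef_pos: [0.5103, 0.023, 0.1562]
eef_rot: [0.0, 0.924, -0.383, -0.0]
wrist_force: [0.4, 0.4, -2.1]
opening: 0.249
t 25.85 pos [0.5103 0.023  0.1562] psi -45.04 tilt 0.04 open 0.249 F [ 0.4  0.4 -2.1]
first turn [ 0.0004  0.0006 -0.0006] then shift(after turn) [ 0.0008 -0.0003  0.0012] | shift now [ 0.0008 -0.0003  0.0012]
```

```bash
python3 -m pendant '[[[0.0005,0,0.0015,0,0,0,1],[0,0,0,0,0,0,1]]]'; python3 -m pendant '[[[0,0,0.0015,0,0,0,1],[0,0,0,0,0,0,1]]]';python3 -m pendant '[[[0,0,0.001,0,0,0,1],[0,0,0,0,0,0,1]]]'
```

```text
time_s: 26.05
eef_pos: [0.5109, 0.0226, 0.1551]
eef_rot: [0.0, 0.924, -0.383, -0.0]
wrist_force: [0.3, 0.6, -2.5]
opening: 0.247
time_s: 26.25
eef_pos: [0.5113, 0.0226, 0.1541]
eef_rot: [-0.0, 0.924, -0.383, 0.0]
wrist_force: [-0.4, 0.6, 1.7]
opening: 0.251
time_s: 26.45
eef_pos: [0.5114, 0.0226, 0.154]
eef_rot: [-0.0, 0.924, -0.383, 0.0]
wrist_force: [-4.9, 0.8, 9.5]
opening: 0.248
```

```bash
python3 -m pendant '[[[0,0,-0.001,0,0,0,0.4],[0,0,0,0,0,0,0.4],[0,0,0,0,0,0,0.4],[0,0,0,0,0,0,0.4],[0,0,0,0,0,0,0.4]]]'
python3 - <<'E'
from h import *
to(.5111,.0227,.154,-12)
p,d,c,W=snap('scene',17)
cv2.imwrite('pics/s17z.png',cv2.resize(p[60:230,180:340,::-1],None,fx=3.5,fy=3.5))
m=(np.hypot(W[...,0]-.511,W[...,1]-.0227)<.065)&(W[...,2]>.115)&(W[...,2]<.13)
q=W[m]; n=np.linalg.lstsq(np.c_[q[:,:2]-q[:,:2].mean(0),np.ones(len(q))],q[:,2],rcond=None)[0]; print('captop plane',n,m.sum())
E
```

```text
time_s: 26.95
eef_pos: [0.5108, 0.0226, 0.1535]
eef_rot: [0.0, 0.924, -0.383, -0.0]
wrist_force: [-0.3, -0.2, 0.3]
opening: 0.296
t 26.95 pos [0.5108 0.0226 0.1535] psi -45.04 tilt 0.01 open 0.296 F [-0.3 -0.2  0.3]
first turn [ 1.000e-04  3.000e-04 -5.766e-01] then shift(after turn) [ 0.0002 -0.0001 -0.0005] | shift now [ 0.0001 -0.0002 -0.0005]
captop plane [0.00238703 0.00076683 0.12350738] 832
```

View pics/s17z.png

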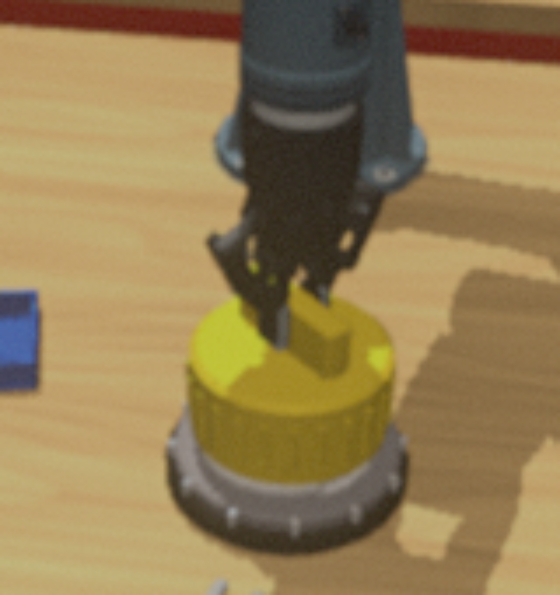

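```bash
python3 -m pendant '[[[0,0,0,0,0,-0.05,0.46],[0,0,0,0,0,-0.08,0.46],[0,0,0,0,0,-0.08,0.46],[0,0,0,0,0,-0.08,0.46],[0,0,0,0,0,-0.08,0.46],[0,0,0,0,0,-0.08,0.46],[0,0,0,0,0,-0.05,0.46],[0,0,0,0,0,0,0.46],[0,0,0,0,0,0,0.46]]]'
cat >> h.py <<'E'
def cap(i):
    p,d,c,W=snap('scene',i)
    r=np.hypot(W[...,0]-.511,W[...,1]-.0227)
    m=(r<.068)&(W[...,2]>.09)&(W[...,2]<.128)
    zz=np.median(W[m][:,2]); m&=abs(W[...,2]-zz)<.004
    q=W[m]; n=np.linalg.lstsq(np.c_[q[:,:2]-[.511,.0227],np.ones(len(q))],q[:,2],rcond=None)[0]
    print('cap grip z',round(n[2]+.02,4),'slopes',n[:2].round(4),m.sum())
    m=(r<.062)&(W[...,2]>n[2]+.03)&(W[...,2]<n[2]+.044)&(p[...,0]>1.8*p[...,2].astype(int))
    q=W[m]
    if len(q)>10:
        v=np.linalg.svd(q[:,:2]-q[:,:2].mean(0))[2][0] if len(q)<3000 else [1,0]; print('bar pts',len(q),'angle',np.degrees(np.arctan2(v[1],v[0]))%180, cv2.minAreaRect((q[:,:2]*1000).astype(np.float32)))
E
python3 -c "
from h import *
to(.5111,.0227,.154,-12)
cap(18)"
```

```text
time_s: 27.9
eef_pos: [0.5122, 0.0224, 0.1551]
eef_rot: [-0.0, 0.99, -0.143, 0.002]
wrist_force: [-0.3, 0.7, 6.3]
opening: 0.268
t 27.9 pos [0.5122 0.0224 0.1551] psi -16.4 tilt 0.17 open 0.268 F [-0.3  0.7  6.3]
first turn [-0.0003 -0.003  -0.0768] then shift(after turn) [-0.0011 -0.0001  0.0011] | shift now [-0.0011  0.      0.0011]
cap grip z 0.1449 slopes [0.0018 0.0007] 790
bar pts 208 angle 72.64907354261496 ((520.3999633789062, 23.044769287109375), (98.42255401611328, 41.80083465576172), 79.01319122314453)
```

```bash
python3 -m pendant '[[[0,0,0,0,0,-0.06,0.46],[0,0,0,0,0,-0.03,0.46],[0,0,0,0,0,0,0.46]]]'
python3 -c "
from h import *
to(.5111,.0227,.154,-12)
cap(19)"
```

```text
time_s: 28.25
eef_pos: [0.5107, 0.0227, 0.1535]
eef_rot: [-0.0, 0.995, -0.098, -0.0]
wrist_force: [0.5, -0.2, -0.2]
opening: 0.263
t 28.25 pos [0.5107 0.0227 0.1535] psi -11.23 tilt 0.02 open 0.263 F [ 0.5 -0.2 -0.2]
first turn [-0.      0.0004  0.0135] then shift(after turn) [ 0.0003 -0.0001 -0.0005] | shift now [ 0.0003 -0.0001 -0.0005]
cap grip z 0.1338 slopes [-0.0021 -0.0003] 837
bar pts 237 angle 80.09403109118787 ((518.845703125, 21.04840660095215), (100.05903625488281, 40.433284759521484), 83.2730484008789)
```

```bash
python3 -m pendant '[[[0,0,0.003,0,0,0,0.44],[0,0,0.003,0,0,0,0.44],[0,0,0,0,0,0.06,0.44],[0,0,0,0,0,0.08,0.44],[0,0,0,0,0,0.08,0.44],[0,0,0,0,0,0.08,0.44],[0,0,0,0,0,0.08,0.44],[0,0,0,0,0,0.08,0.44],[0,0,0,0,0,0.08,0.44]]]'
python3 -c "
from h import *
to(.5111,.0227,.147,-118)
cap(20)"
```

```text
time_s: 29.2
eef_pos: [0.5104, 0.0228, 0.1468]
eef_rot: [0.0, 0.932, -0.361, -0.001]
wrist_force: [0.1, 0.2, -1.5]
opening: 0.281
t 29.2 pos [0.5104 0.0228 0.1468] psi -42.37 tilt 0.08 open 0.281 F [ 0.1  0.2 -1.5]
first turn [1.4000e-03 5.0000e-04 1.3199e+00] then shift(after turn) [-0.0003 -0.0006 -0.0002] | shift now [ 0.0006 -0.0004 -0.0002]
cap grip z 0.1318 slopes [0.0002 0.0002] 930
bar pts 195 angle 47.276859393896395 ((521.168212890625, 35.96083450317383), (62.97261428833008, 50.47645950317383), 80.70940399169922)
```

```bash
python3 -m pendant '[[[0,0,0,0,0,0.09,0.44],[0,0,0,0,0,0.09,0.44],[0,0,0,0,0,0.09,0.44],[0,0,0,0,0,0.09,0.44],[0,0,0,0,0,0.09,0.44],[0,0,0,0,0,0.09,0.44],[0,0,0,0,0,0.09,0.44],[0,0,0,0,0,0.09,0.44],[0,0,0,0,0,0.09,0.44],[0,0,0,0,0,0.09,0.44]]]'
python3 -c "
from h import *
to(.5111,.0227,.147,-118)
cap(21)"
```

```text
time_s: 30.25
eef_pos: [0.5105, 0.0226, 0.147]
eef_rot: [-0.0, -0.683, 0.731, 0.0]
wrist_force: [1.2, -0.1, -1.4]
opening: 0.275
t 30.25 pos [0.5105 0.0226 0.147 ] psi -93.87 tilt 0.06 open 0.275 F [ 1.2 -0.1 -1.4]
first turn [ 1.000e-03 -2.000e-04  4.212e-01] then shift(after turn) [-0.0003 -0.0005 -0.    ] | shift now [-0.0001 -0.0006 -0.    ]
cap grip z 0.1284 slopes [ 0.003  -0.0015] 1059
bar pts 261 angle 2.481339180941488 ((514.757080078125, 25.170852661132812), (48.544925689697266, 94.62727355957031), 74.63312530517578)
```

```bash
python3 -m pendant '[[[0,0,0,0,0,0.08,0.44],[0,0,0,0,0,0.08,0.44],[0,0,0,0,0,0.08,0.44],[0,0,0,0,0,0.08,0.44],[0,0,0,0,0,0.06,0.44],[0,0,0,0,0,0.04,0.44],[0,0,0,0,0,0,0.44]]]'
python3 -c "
from h import *
to(.5111,.0227,.147,-120)
print(ctrl.get_obs()['torque'])
cap(22)"
```

```text
time_s: 31.0
eef_pos: [0.5107, 0.0226, 0.1473]
eef_rot: [-0.0, -0.517, 0.856, 0.0]
wrist_force: [-1.0, 0.2, -0.5]
opening: 0.281
t 31.0 pos [0.5107 0.0226 0.1473] psi -117.68 tilt 0.04 open 0.281 F [-1.   0.2 -0.5]
first turn [ 0.0006 -0.0003  0.0405] then shift(after turn) [-0.0003 -0.0003  0.0003] | shift now [-0.0003 -0.0003  0.0003]
[-0.05855796 -0.00168249  0.00640953]
cap grip z 0.1266 slopes [ 0.0012 -0.0029] 1003
bar pts 211 angle 163.43376894219784 ((514.9686279296875, 23.165843963623047), (51.03555679321289, 91.32612609863281), 87.20401763916016)
```

Almost home (0.1266); turn a little more until the torque shows the stop.

```bash
for i in 1; do python3 -m pendant '[[[0,0,0,0,0,0.05,0.44],[0,0,0,0,0,0.03,0.44],[0,0,0,0,0,0,0.44]]]'; done
python3 -c "
from h import *
to(.5111,.0227,.147,-120)
print(ctrl.get_obs()['torque'])
cap(23)"
```

```text
time_s: 31.35
eef_pos: [0.5108, 0.0225, 0.1475]
eef_rot: [-0.0, -0.483, 0.876, -0.0]
wrist_force: [1.1, -0.7, -0.5]
opening: 0.281
t 31.35 pos [0.5108 0.0225 0.1475] psi -122.23 tilt 0.03 open 0.281 F [ 1.1 -0.7 -0.5]
first turn [ 0.0001 -0.0004 -0.0389] then shift(after turn) [-0.0003 -0.0002  0.0005] | shift now [-0.0003 -0.0002  0.0005]
[-0.20318422  0.01487587  0.37101479]
cap grip z 0.1265 slopes [ 0.0014 -0.0062] 991
bar pts 202 angle 158.24076956403138 ((526.5484619140625, 13.030445098876953), (48.83061599731445, 61.26505661010742), 42.097164154052734)
```

```bash
python3 -m pendant '[[[0,0,0,0,0,0.03,0.44],[0,0,0,0,0,0,0.44]]]'
python3 -c "
from h import *
to(.5111,.0227,.147,-120)
print(ctrl.get_obs()['torque'])
cap(24)"
```

```text
time_s: 31.6
eef_pos: [0.5109, 0.0224, 0.1475]
eef_rot: [-0.0, -0.47, 0.883, -0.0]
wrist_force: [0.4, -1.5, -2.2]
opening: 0.276
t 31.6 pos [0.5109 0.0224 0.1475] psi -123.95 tilt 0.04 open 0.276 F [ 0.4 -1.5 -2.2]
first turn [-0.0003 -0.0007 -0.0689] then shift(after turn) [-0.0004 -0.      0.0005] | shift now [-0.0004  0.      0.0005]
[-0.37423517 -0.03401427  0.78098364]
cap grip z 0.1266 slopes [ 0.0007 -0.0053] 994
bar pts 202 angle 162.0666501572685 ((520.2324829101562, 19.764938354492188), (50.20826721191406, 78.47268676757812), 41.010074615478516)
```

Torque doubles with no further sink: it is at the stop. Release, retreat straight up, and check.

```bash
python3 -m pendant '[[[0,0,0,0,0,-0.06,0.3],[0,0,0,0,0,-0.02,0],[0,0,0,0,0,0,-0.5],[0,0,0,0,0,0,-1],[0,0,-0.02,0,0,0,-1],[0,0,-0.03,0,0,0,-1],[0,0,-0.04,0,0,0,-1],[0,0,-0.04,0,0,0,-1],[0,0,0,0,0,0,-1],[0,0,0,0,0,0,-1]]]'
python3 - <<'E'
from h import *
to(.5111,.0227,.147,-120)
cap(25)
p,d,c,W=snap('wrist',25)
r=np.hypot(W[...,0]-.511,W[...,1]-.0227)
m=(r<.08)&(W[...,2]>.1)&(W[...,2]<.11); q=W[m]
n=np.linalg.lstsq(np.c_[q[:,:2]-[.511,.0227],np.ones(len(q))],q[:,2],rcond=None)[0]; print('top',n.round(4)+[0,0,.02],cv2.minEnclosingCircle((q[:,:2]*1000).astype(np.float32)))
m=(r<.08)&(W[...,2]>.135)&(W[...,2]<.155); q=W[m]; print('bar',np.median(q[:,2])-.02,cv2.minAreaRect((q[:,:2]*1000).astype(np.float32)))
E
```

```text
time_s: 32.65
eef_pos: [0.5115, 0.0226, 0.2788]
eef_rot: [0.001, -0.503, 0.864, -0.001]
wrist_force: [-1.4, 0.2, 0.2]
opening: 1.0
t 32.65 pos [0.5115 0.0226 0.2788] psi -119.54 tilt 0.15 open 1.0 F [-1.4  0.2  0.2]
first turn [-0.0025  0.001   0.008 ] then shift(after turn) [1.000e-04 4.000e-04 1.318e-01] | shift now [0.0002 0.0007 0.1317]
cap grip z 0.1263 slopes [0.0005 0.0017] 1022
bar pts 287 angle 153.588682520396 ((514.731201171875, 22.83698844909668), (22.51680564880371, 96.61766815185547), 64.5788345336914)
top [-0.0021  0.0002  0.1261] ((510.38470458984375, 22.328519821166992), 72.3820571899414)
bar 0.12609619184341933 ((511.0442199707031, 21.80036735534668), (22.15142822265625, 99.35371398925781), 64.28498077392578)
```

View pics/wrist25.png

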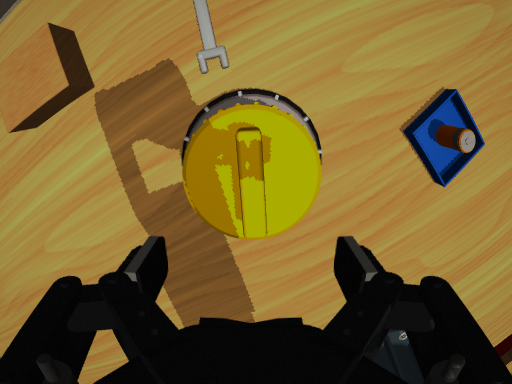

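View pics/scene25.png

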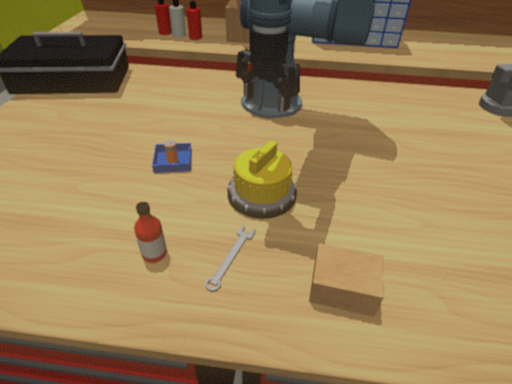

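```bash
python3 -c "
from bench import ctrl
print(ctrl.hand_in())"
```

```text
the job is handed in; nothing more can be done
None
```

I changed the cells and closed the light, then handed the job in at about 33 s on the robot clock, with the gripper open and well clear of everything.

- **Cells:** The spent cell went from well 0 into the blue tray, standing near its middle. This run had two green cells. They went upright into wells 2 and 1, and both measured as seated, with their tops at 94.4 mm.
- **Cap on top:** I set it on the flanks about 25° clockwise of the starts. It sat level, with its grip point at 143.5 mm.
- **Cap drop:** Turned back anticlockwise, it dropped off the starts to 133.8 mm.
- **Cap home:** I screwed it forward until the twisting torque doubled with no further sinking. The last checks gave a grip point of 126.1 to 126.3 mm, the cap level to about 0.002 rad and within about 1 mm of the axis. The bar stood at -26°, which matches the stop.
- **Left alone:** In the last scene picture the wrench, bottle and carton stand where they were.

The only disagreement was that the top camera read the lamp about 2.5 mm farther left (+y) than the wrist camera. I went by the wrist camera, corrected from the gripper's position while it held the spent cell, and both cells then went in without contact force.

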